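Assemble a hand-painted pebble-stack table lamp

TASK

Assemble the pebble lamp: thread all the glazed pebbles onto the lamp tube, lying flat, in order of size with the largest at the bottom, their locating holes over the hole in the foot. Then push the aligning pin through all the locating holes right down to the bottom of the hole in the foot, so that it pulls the pebbles into line; afterwards put the pin back fully home in its wooden block and slip the brass washer and then the lampholder over the tube onto the top pebble, leaving the pebbles in line. Leave the paint jars and the bottle where they are.

Things in the scene. Friction and masses are not known exactly. Their poses are not given: they have to be found in the camera images.
- pebble_blue: flat oval glazed pebble (ceramic tier of a stacked lamp), cobalt blue with white dots, largest of the five sizes: 148 mm long (its x), 68 mm wide (its y), 13 mm thick, flat top and bottom. A bore of 14 mm diameter goes through its middle, a locating hole of 12 mm diameter goes through it 36 mm from the bore along its +x. Origin: centre of the bore at the underside; z up. Weighs about 211 g (varies). May be absent.
- pebble_blue_hole (a point): centre of the locating hole of pebble_blue, at mid thickness (6.5 mm above the underside)
- pebble_teal: flat oval glazed pebble (ceramic tier of a stacked lamp), teal with cream dots, second largest of the five sizes: 136 mm long (its x), 63 mm wide (its y), 13 mm thick, flat top and bottom. A bore of 14 mm diameter goes through its middle, a locating hole of 12 mm diameter goes through it 36 mm from the bore along its +x. Origin: centre of the bore at the underside; z up. Weighs about 180 g (varies). May be absent.
- pebble_teal_hole (a point): centre of the locating hole of pebble_teal, at mid thickness (6.5 mm above the underside)
- pebble_green: flat oval glazed pebble (ceramic tier of a stacked lamp), leaf green with white dots, middle size of the five sizes: 124 mm long (its x), 58 mm wide (its y), 13 mm thick, flat top and bottom. A bore of 14 mm diameter goes through its middle, a locating hole of 12 mm diameter goes through it 36 mm from the bore along its +x. Origin: centre of the bore at the underside; z up. Weighs about 151 g (varies). May be absent.
- pebble_green_hole (a point): centre of the locating hole of pebble_green, at mid thickness (6.5 mm above the underside)
- pebble_yellow: flat oval glazed pebble (ceramic tier of a stacked lamp), yellow with brown dots, second smallest of the five sizes: 112 mm long (its x), 53 mm wide (its y), 13 mm thick, flat top and bottom. A bore of 14 mm diameter goes through its middle, a locating hole of 12 mm diameter goes through it 36 mm from the bore along its +x. Origin: centre of the bore at the underside; z up. Weighs about 125 g (varies). May be absent.
- pebble_yellow_hole (a point): centre of the locating hole of pebble_yellow, at mid thickness (6.5 mm above the underside)
- pebble_red: flat oval glazed pebble (ceramic tier of a stacked lamp), red with cream dots, smallest of the five sizes: 100 mm long (its x), 48 mm wide (its y), 13 mm thick, flat top and bottom. A bore of 14 mm diameter goes through its middle, a locating hole of 12 mm diameter goes through it 36 mm from the bore along its +x. Origin: centre of the bore at the underside; z up. Weighs about 101 g (varies). May be absent.
- pebble_red_hole (a point): centre of the locating hole of pebble_red, at mid thickness (6.5 mm above the underside)
- foot: lamp foot: heavy round disc of pale wood that does not move, 172 mm diameter (154 mm at the top), 30 mm high, with a steel lamp tube (the spindle) of 10 mm diameter standing upright in its middle, 70 mm tall above the foot's top. Beside the tube, 36 mm away along the foot's +x, a round locating hole of 12 mm diameter, 20 mm deep. Origin: centre of the underside, on the tube's axis; z up.
- tube_top (a point): top end of the steel lamp tube, 100 mm above the table; the last 5 mm narrow to 6 mm diameter
- foot_hole (a point): mouth of the locating hole in the foot's top, 30 mm above the table
- pin: aligning pin, 145 mm long: a steel shank of 10 mm diameter and 85 mm length whose lowest 24 mm taper to a 4 mm tip, under a round orange handle of 22 mm diameter and 60 mm length. Origin: the tip; z points along the pin to the handle (the handle spans 85 to 145 mm). At the start it hangs upright in the block, its handle resting on the block's top. About 100 g.
- block: fixed block of brown wood, 75 x 75 mm, 96 mm high, with one upright hole of 13 mm diameter, 91 mm deep, in the middle of its top for the pin. Origin: centre of the underside.
- block_hole (a point): mouth of the block's hole, 96 mm above the table; the pin fully home has its tip 85 mm below this
- lampholder: lampholder, 64 mm high, standing upright: brass sleeve of 36 mm diameter with a bore of 14 mm diameter, 34 mm deep, open below; above it (34 to 64 mm) a black body of 38 mm diameter. Origin: centre of its underside; z up. About 120 g.
- washer: thick flat brass top washer, 44 mm diameter, 8 mm thick, with a bore of 14 mm diameter, lying flat; goes on the tube between the top pebble and the lampholder. Origin: centre of its underside. About 80 g.
- jar_red: red paint jar with white cap, 38 mm across, 55 mm high; bystander
- jar_violet: violet paint jar with white cap, 38 mm across, 55 mm high; bystander
- bottle: purple drinking bottle, 68 mm across, 200 mm high; bystander
Mind the look-alikes: they are no part of the job. What is shaped like the pebble_blue but pink is not meant. Several things have the shape of the foot; the one meant has the colours described above.

How it is judged:
By the outcome, as a careful person would: the job done as asked, in the order asked, and still so for the second after the job is handed in, with the robot touching nothing.
Of pebble_blue, pebble_teal, pebble_green, pebble_yellow, pebble_red only 3 to 4 are there at a start; the rules pass over those that are not, and their reading is None.
At some moment in a run one of pebble_blue, pebble_teal, pebble_green, pebble_yellow, pebble_red may be knocked a few centimetres aside while the robot is not near it.
It also fails if it takes over 200 s, if anything falls off the work surface, if the arm or the gripper's body presses on something with over 40 N, if the wrist force passes 120 N, or if a joint passes its speed limit or range.

ROBOT

A 6-joint arm with a two-finger parallel gripper is mounted at the origin on the work surface. World frame = base frame: x ahead of the robot, y to its left, z up, the work surface at z = 0. Lengths are in m, angles in rad, forces in N, time in s.
With the tool pointing down it reaches from about 0.25 to 0.725 m from the base axis. Payload 4 kg.
Tool frame: the origin (TCP) lies at the very end of the fingers, on their centre line; the grasp point (between the pads) lies 19 mm behind it; z points along the fingers, y is the line along which they close (so a half turn about z gives the same grasp; the last joint's range is limited). The gripper opens to 85 mm and grips with 20 to 120 N. Pads are 22 mm wide; open, the fingers measure 114 mm over their backs; the gripper's body (76 mm by 85 mm) begins 54 mm behind the grasp point. The pads swing forward as they close: fully open they stand 13 mm farther back than shut.
Start: joints at [1.256, 0.241, 0.005, 1.335, 0, 1.571], TCP at [0.155, 0.475, 0.231] pointing down, gripper open.
Joint ranges: [-2.72, 2.72], [-1.05, 1.87], [-1.09, 1.28], [-1.99, 2.15], [-1.42, 1.44], [-3.14, 3.14]. Speed limits (rad/s): [2.79, 2.79, 3.14, 3.14, 3.14, 3.14].

INTERFACE

Orientations are given as a unit quaternion [x, y, z, w].
In Python, from workcell import bot, vision, workorder gives the robot as it stands.
- The arm moves only by the shell command python3 -m creep 'ROWS' [OPENING]. ROWS is JSON, a list of rows, each a list of 2 entries, a list of its own where there are three numbers: the shift along the tool's x, y, z in mm, then the turn, a rotation vector about the tool's x, y, z in rad. In form: [[[dx, dy, dz], [wx, wy, wz]], ...]. A call has 1 to 12 rows; each row shifts and turns the commanded pose from where the row before left it, along the tool's axes as they then stand; what a row does not reach is not made up. A row lasts 1/8 s, in which the tool goes at most 62.5 mm and 10.7 degrees, less where a joint would pass 70% of its speed; a pose out of reach is approached as far as the arm can. A call is refused whole if a number of a shift passes 62.5 or a number of a turn 0.188, either way. A call with a gripper value outside its range is refused whole. OPENING is the finger opening in mm, from 0 to 85.4, set as the call begins (- or left out, the last holds). The fingers move at their own pace and stop on an object; the grip force is fixed at half the most. Time passes only in rows, so rows that do not move let the fingers close. It gives the time, the measured TCP pose, the force, the opening and the grip force at its end, in the units of the state.
- bot.get_obs(): the state, without advancing time (a new reading comes with each control period).
- vision.camera(name): name is "side" or "top"; returns a dict with "image" (480x640x3 uint8, blue, green, red), "z_map" (480x640 float32, m along the optical axis (not along the pixel's ray), 0 where there is no reading), "K" (3x3 intrinsics, pixels), "rvec" (rotation vector, rad) and "tvec" (3), from world to camera coordinates, as OpenCV has them. Camera axes: x right, y down, z forward; pixel columns grow to the right and rows downward; lengths in m; the calibration is good to about 2 mm. A picture is of the moment at which its call begins.
- workorder.job_done(): hands the job in; it is judged then, once.
Trained networks look in a picture, given as the dict that the camera call returned (one of the last four; its "shot" number tells which), for a name from the list of things; names that differ only in an ending like _2 or _b are one class to them, and where a whole thing is asked for, a point or a joint stands for the part that bears it (a point fixed in the world has none). Each returns a list of dicts, best first, with "score" (0 to 1); they miss things now and then, are a little off and sometimes report something else, mostly with a low value. They report only what shows in the picture. A call takes as long as a camera call. They do not tell look-alikes from the thing itself.
- vision.spot_in(picture, query): "position" ([column, row] in pixels, amid what is visible of it).
- vision.place_of(picture, query): "position" ([column, row] in pixels: a listed point, or the origin of a listed thing).
The state is a dict: "clock": time; "joint_pos": joint angles; "joint_vel": joint speeds; "tau": joint torques, N m; "eef_pos": TCP position; "tool_rot": TCP orientation; "ft_force": force on the tool from outside, world axes, zero at the start; "ft_torque": the same for the moment, N m; "grip_width": finger opening in m; "grasp_force": force on a finger pad.
Only numpy, scipy, OpenCV 4.12 (cv2) and the standard library are available. Lean on these libraries where they do the work, as an engineer would, in place of code of your own. Each camera call takes 0.05 s, during which the arm holds its last target. There are 200 camera calls.

## Working session

There is one attempt and no reset: what is moved stays moved. The work goes in short steps, Python scripts to look and compute and a shell command to move; the robot and the scene stay as the last step left them, time stands still between calls to the robot, and variables do not carry over. Pictures are saved under pics/ and viewed, at most 14 in all, crops included, and the job is handed in when it is done.

```bash
ls; mkdir -p pics
python3 - <<'E'
from workcell import bot, vision
import cv2
print(bot.get_obs())
for n in("top","side"):
    p=vision.camera(n); cv2.imwrite(f"pics/{n}0.png",p["image"]); print(n,p["K"],p["rvec"],p["tvec"],p["shot"])
E
```

```text
pics
{'clock': 0.0, 'joint_pos': array([ 1.25600058e+00,  2.41397060e-01,  3.71248529e-03,  1.33518405e+00,
       -6.52208130e-06,  1.57079957e+00]), 'joint_vel': array([-1.35015822e-05,  1.48509589e-03,  2.40423111e-04, -1.39412695e-03,
       -1.95959859e-03, -2.77895546e-04]), 'tau': array([ 2.46224545e-04, -3.72319937e+01,  2.52406883e+01,  1.71383901e-02,
        8.10894971e-05,  1.50944925e-05]), 'eef_pos': array([0.15461747, 0.47482868, 0.23041642]), 'tool_rot': array([ 1.56750292e-01,  9.87637723e-01, -1.02385082e-03, -1.59192504e-04]), 'ft_force': array([0.38831581, 0.10306224, 0.52818901]), 'ft_torque': array([ 0.02097174, -0.03977932, -0.04866826]), 'grasp_force': 0.0, 'grip_width': 0.08531412185731921}
top [[615.05815116   0.         327.43320618]
 [  0.         615.05815116 243.38632217]
 [  0.           0.           1.        ]] [ 2.09463461 -2.15185215  0.21382104] [-0.00920609  0.53861665  1.39203816] 1
side [[574.45882209   0.         312.26495562]
 [  0.         574.45882209 241.43481723]
 [  0.           0.           1.        ]] [ 2.40301866 -0.70415889  0.25189022] [-0.45135185  0.27634492  1.1271068 ] 2
```

View pics/top0.png

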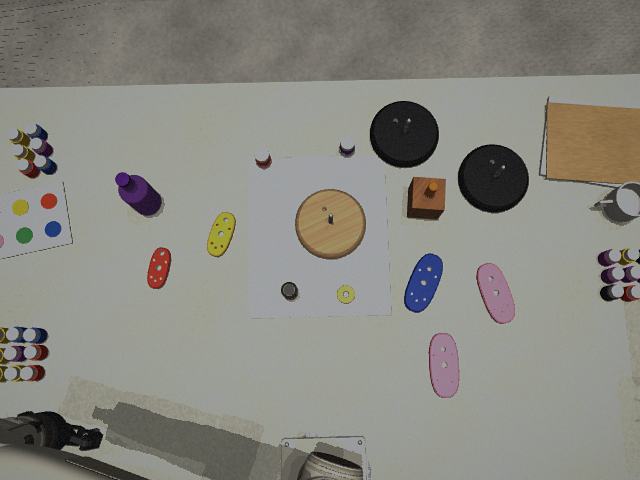

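View pics/side0.png

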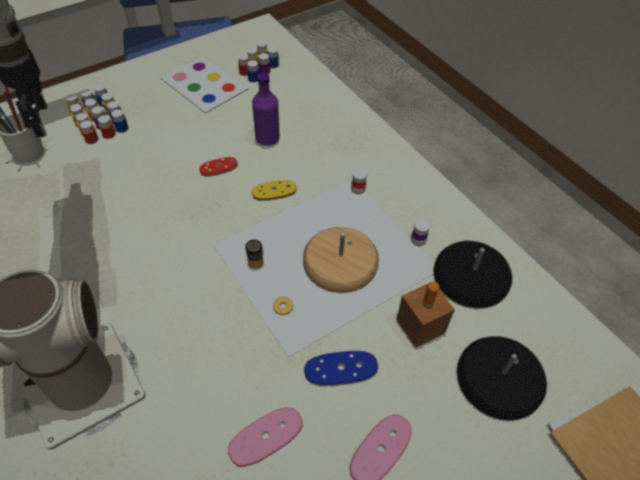

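Top view: wanted pebbles are blue (424,283), yellow (222,234) and red (159,268), and the arm may be hiding a fourth. Pink look-alikes lie at (496,293) and (444,365). The wooden foot is at (330,222), with black look-alikes at (404,133) and (493,178). Block and pin are at (427,197), washer (346,293), lampholder (290,290), jars (262,158) and (347,148), bottle (140,195). I choose the blue pebble at (424,283) and the pale wooden foot.

```bash
cat > lib.py <<'E'
import numpy as np, cv2
from scipy.spatial.transform import Rotation as R
from workcell import bot, vision
def ray(p,uv,z):
    """pixel -> world point on the plane at height z"""
    M=cv2.Rodrigues(np.array(p["rvec"],float))[0]; c=-M.T@np.ravel(p["tvec"])
    uv=np.atleast_2d(np.asarray(uv,float)); d=np.c_[uv,np.ones(len(uv))]@np.linalg.inv(p["K"]).T@M
    return (c+d*((z-c[2])/d[:,2])[:,None])
def height(p,uv):
    M=cv2.Rodrigues(np.array(p["rvec"],float))[0]; u,v=np.round(uv).astype(int)
    q=np.linalg.inv(p["K"])@[u,v,1]*p["z_map"][v,u]
    return (M.T@(q-np.ravel(p["tvec"])))
HUE=dict(blue=(105,128),teal=(82,98),green=(40,80),yellow=(22,34),red=(0,8))
def pebble(p,col,near,rad=45,z=.013):
    """outline -> centre of the oval, direction of length, sizes"""
    h=cv2.cvtColor(p["image"],cv2.COLOR_BGR2HSV); lo,hi=HUE[col]
    m=((h[...,0]>=lo)&(h[...,0]<=hi)|((col=="red")&(h[...,0]>172)))&(h[...,1]>110)&(h[...,2]>50)
    yy,xx=np.mgrid[:480,:640]; m&=np.hypot(xx-near[0],yy-near[1])<rad
    cs=cv2.findContours(m.astype(np.uint8),cv2.RETR_EXTERNAL,cv2.CHAIN_APPROX_NONE)[0]
    c=max(cs,key=cv2.contourArea)[:,0]; w=ray(p,c,z)[:,:2]
    (cx,cy),(a,b),t=cv2.minAreaRect((w*1000).astype(np.float32)); 
    if a<b: a,b,t=b,a,t+90
    return np.array([cx,cy]),(a,b),(t+90)%180-90
def net(p,q,z,n=2,f=vision.place_of):
    return [(round(r["score"],2),np.round(r["position"],1),np.round(ray(p,r["position"],z)[0,:2]*1000,1)) for r in f(p,q)[:n]]
def go(xyz,yaw=None):
    """shift in mm in tool axes and turn about tool z (deg world yaw of tool y axis, mod 180)"""
    o=bot.get_obs(); r=R.from_quat(o["tool_rot"]); y=r.as_matrix()[:,1]; cur=np.degrees(np.arctan2(y[1],y[0]))
    print("t %.1f at"%o["clock"],np.round(o["eef_pos"]*1000,1),"y-axis yaw %.1f"%cur,"j6 %.2f"%o["joint_pos"][5], "tilt",np.round(r.as_matrix()[:2,2],3))
    if yaw is not None:
        d=(yaw-cur+90)%180-90; w=-np.radians(d); print(" turn about tool z: %.3f rad"%w); r=r*R.from_rotvec([0,0,w])
    print(" shift (after turn):",np.round(r.inv().apply(np.asarray(xyz,float)-o["eef_pos"]*1000),1))
E
python3 - <<'E'
from lib import *
t=vision.camera("top"); s=vision.camera("side")
for q,z in [("pebble_blue",.0),("pebble_blue_hole",.0065),("pebble_yellow",0),("pebble_yellow_hole",.0065),("pebble_red",0),("pebble_red_hole",.0065),("pebble_teal",0),("pebble_green",0),("foot",0),("tube_top",.1),("foot_hole",.03),("block_hole",.096),("pin",.011),("lampholder",0),("washer",0)]:
    print(q,"TOP",net(t,q,z),"SIDE",net(s,q,z))
for c,n in [("blue",(424,283)),("yellow",(222,234)),("red",(159,268))]: print(c,pebble(t,c,n))
for n,uv in [("tabletop",(300,260)),("foot",(310,240)),("block",(420,205)),("lh",(290,290))]: print(n,height(t,np.array(uv)))
E
```

```text
pebble_blue TOP [(0.92, array([421.5, 285.4]), array([ 439.5, -247.5])), (0.68, array([493.6, 291.6]), array([ 419.9, -419.9]))] SIDE [(0.9, array([380.2, 448.9]), array([ 414.9, -419.4])), (0.72, array([263.6, 436.2]), array([ 246.6, -283.8]))]
pebble_blue_hole TOP [(0.81, array([492.5, 277.4]), array([ 453.4, -418.1])), (0.81, array([442.4, 351.1]), array([ 282.6, -286.7]))] SIDE [(0.96, array([357.7, 366.3]), array([ 473.3, -266.1])), (0.84, array([281.9, 425.5]), array([ 284.5, -287. ]))]
pebble_yellow TOP [(0.7, array([219.7, 231.3]), array([585.4, 237.9])), (0.16, array([160.9, 269.9]), array([493.9, 378.9]))] SIDE [(0.79, array([274.5, 189.2]), array([579.7, 240.8]))]
pebble_yellow_hole TOP [(0.77, array([224.8, 222.1]), array([606.6, 224.5]))] SIDE [(0.83, array([287.3, 186.1]), array([609.4, 227.4]))]
pebble_red TOP [(0.61, array([158.4, 268. ]), array([498.7, 385. ]))] SIDE [(0.96, array([220.6, 169.1]), array([497.9, 376.1]))]
pebble_red_hole TOP [] SIDE [(0.88, array([232.4, 159.6]), array([537.4, 384.4]))]
pebble_teal TOP [] SIDE []
pebble_green TOP [(0.6, array([150., 2
[... 1222 characters left out ...]
), array([425.4,  69.8])), (0.36, array([428.9, 192.9]), array([ 669.1, -279. ]))] SIDE []
washer TOP [(0.52, array([347.2, 295.1]), array([420.9, -68.1]))] SIDE [(0.69, array([283.2, 305.3]), array([423. , -61.5]))]
blue (array([ 445.86553955, -250.06402588]), (146.19155883789062, 66.31549072265625), -24.950469970703125)
yellow (array([578.08612061, 234.24847412]), (107.55146026611328, 49.49102020263672), -18.040863037109375)
red (array([498.08209229, 381.30297852]), (97.1341552734375, 47.27915573120117), -9.988807678222656)
tabletop [ 0.50943773  0.0433267  -0.00165651]
foot [0.55123209 0.01737417 0.03304778]
block [ 0.61495369 -0.23962263  0.09274116]
lh [0.42903566 0.06515055 0.06560679]
```

Run:
```python
from lib import *
t=vision.camera("top"); s=vision.camera("side")
def crop(p,u,v,r=32): return cv2.resize(p["image"][v-r:v+r,u-r:u+r],(260,260),interpolation=cv2.INTER_CUBIC)
a=np.hstack([crop(t,424,283),crop(t,222,234),crop(t,159,268)]); b=np.hstack([crop(t,330,222,36),crop(s,341,259,45),crop(s,220,167)])
cv2.imwrite("pics/c1.png",np.vstack([a,b]))
# foot outline by circle of wood colour, at top rim
h=cv2.cvtColor(t["image"],cv2.COLOR_BGR2HSV); print(h[240,310],h[300,300])
m=((h[...,0]>8)&(h[...,0]<25)&(h[...,1]>70)).astype(np.uint8); m[:170]=0;m[275:]=0;m[:,:285]=0;m[:,380:]=0
c=max(cv2.findContours(m,0,1)[0],key=cv2.contourArea); w=ray(t,c[:,0],.02)[:,:2]*1000
print(cv2.minEnclosingCircle(w.astype(np.float32)))
```

```text
[ 18 111 156] [113   6 162]
((594.0776977539062, -32.04864501953125), 86.15533447265625)
```

View pics/c1.png

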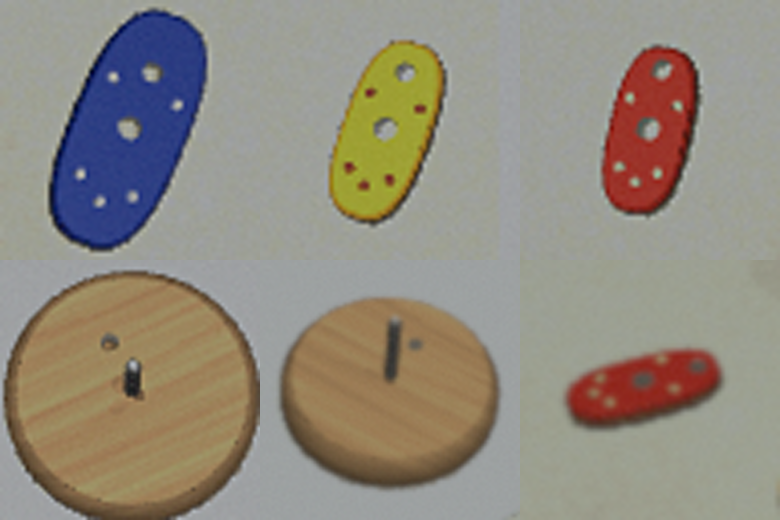

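The crop confirms the choices. Every locating hole is at the upper (+x) end of its pebble: blue (429,269), yellow (226,219), red (162,253). The wooden foot's hole is at (324,208), beside the tube top at (331,215).

Run:
```python
from lib import *
t=vision.camera("top"); s=vision.camera("side")
f=lambda p,uv,z:ray(p,uv,z)[0,:2]*1000
print("foothole",f(t,(324.5,208.4),.03),f(s,(349.7,243.4),.03)); print("tubetop",f(t,(330.6,215),.1),f(s,(342,234.8),.1))
for n,a,b in [("blue",(423.8,282.5),(429.4,268.7)),("yel",(221,233.5),(225.7,219.5)),("red",(158.5,267.8),(162.2,253.2))]:
    A,B=f(t,a,.009),f(t,b,.009); d=B-A; print(n,A,B,np.hypot(*d),np.degrees(np.arctan2(d[1],d[0])))
go([446,-250,120],-25+90)
go([594,-31,200],18)
```

```text
foothole [628.64416768 -19.2327332 ] [625.97021965 -18.83553109]
tubetop [594.84606645 -32.28290847] [591.01230494 -32.44945757]
blue [ 445.22723594 -251.97196897] [ 478.19421415 -267.35107203] 36.37771932089469 -25.00906242410894
yel [577.86446578 233.20069096] [612.4427251  221.96512413] 36.35785993819708 -18.0006134629216
red [497.70420888 382.39220818] [533.06379588 374.39114242] 36.25351632794975 -12.75001246564812
t 1.9 at [154.8 475.4 231.3] y-axis yaw 72.0 j6 1.57 tilt [ 0. -0.]
 turn about tool z: 0.122 rad
 shift (after turn): [-570.5 -534.4  111.3]
t 1.9 at [154.8 475.4 231.3] y-axis yaw 72.0 j6 1.57 tilt [ 0. -0.]
 turn about tool z: 0.942 rad
 shift (after turn): [-617.3  261.2   31.3]
```

```bash
python3 -m creep '[[[0,0,0],[0,0,0.122]],[[-40,-37,0],[0,0,0]],[[-40,-37,0],[0,0,0]],[[-40,-37,0],[0,0,0]],[[-40,-37,0],[0,0,0]],[[-40,-37,0],[0,0,0]],[[-40,-37,0],[0,0,0]],[[-40,-37,0],[0,0,0]],[[-40,-37,0],[0,0,0]],[[-40,-37,0],[0,0,0]],[[-40,-37,0],[0,0,0]],[[-40,-37,0],[0,0,0]]]' 85
python3 -m creep '[[[-40,-37,20],[0,0,0]],[[-40,-37,30],[0,0,0]],[[-40,-37,30],[0,0,0]],[[0,0,10],[0,0,0]],[[0,0,0],[0,0,0]]]'
python3 - <<'E'
from lib import *
go([445.5,-251,60],65)
t=vision.camera("top"); cv2.imwrite("pics/t2.png",t["image"]); print(net(t,"pebble_teal",0),net(t,"pebble_green",0))
for c,n in [("blue",(424,283)),("yellow",(222,234)),("red",(159,268))]: print(c,pebble(t,c,n))
E
```

```text
clock: 3.4
eef_pos: [0.3819, -0.0814, 0.2316]
tool_rot: [0.217, 0.976, 0.0, 0.001]
ft_force: [-0.4, 0.7, -0.2]
grip_width: 0.0848
grasp_force: 0.0
clock: 4.03
eef_pos: [0.4419, -0.2302, 0.1402]
tool_rot: [0.217, 0.976, 0.001, -0.002]
ft_force: [0.2, 1.2, 0.8]
grip_width: 0.0851
grasp_force: 0.0
t 4.0 at [ 441.9 -230.2  140.2] y-axis yaw 64.9 j6 -0.04 tilt [-0.003  0.002]
 turn about tool z: -0.001 rad
 shift (after turn): [-12.3 -17.4  80.2]
[] []
blue (array([ 443.08731079, -216.44154358]), (61.89722442626953, 14.622428894042969), -33.504066467285156)
yellow (array([577.95043945, 232.66793823]), (108.24427795410156, 52.544795989990234), -17.68712615966797)
red (array([498.08209229, 381.30297852]), (97.1341552734375, 47.27915573120117), -9.988807678222656)
```

View pics/t2.png

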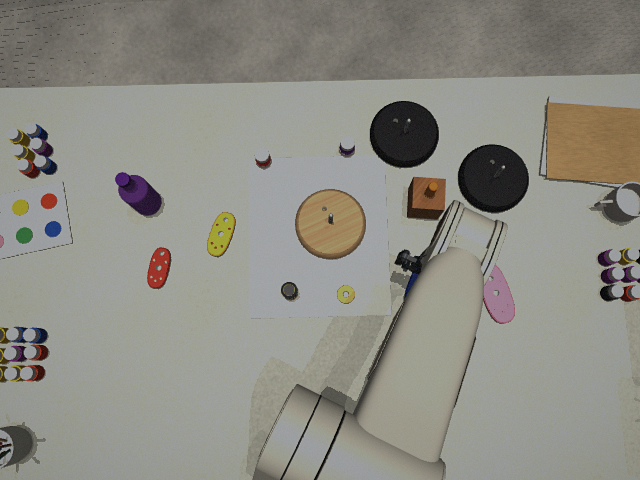

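With the arm moved away no fourth pebble shows, so the stack is blue, yellow, red. The gripper now stands over the blue pebble at about (408,265).

```bash
python3 -m creep '[[[-12,-17,30],[0,0,0]],[[0,0,50],[0,0,0]],[[0,0,35],[0,0,0]],[[0,0,10],[0,0,0]],[[0,0,0],[0,0,0]],[[0,0,4],[0,0,0]],[[0,0,0],[0,0,0]]]'
python3 - <<'E'
from lib import *
go([445.5,-251,0],65)
s=vision.camera("side");print(s["shot"])
cv2.imwrite("pics/s3.png",cv2.resize(s["image"][290:420,270:430],(640,520),interpolation=cv2.INTER_CUBIC))
E
```

```text
clock: 5.05
eef_pos: [0.4477, -0.2517, 0.0135]
tool_rot: [0.217, 0.976, -0.0, 0.001]
ft_force: [-0.0, 0.4, -0.4]
grip_width: 0.0849
grasp_force: 0.0
t 5.0 at [ 447.7 -251.7   13.5] y-axis yaw 65.0 j6 -0.08 tilt [ 0.002 -0.001]
 turn about tool z: -0.000 rad
 shift (after turn): [ 2.3 -0.3 13.5]
10
```

View pics/s3.png

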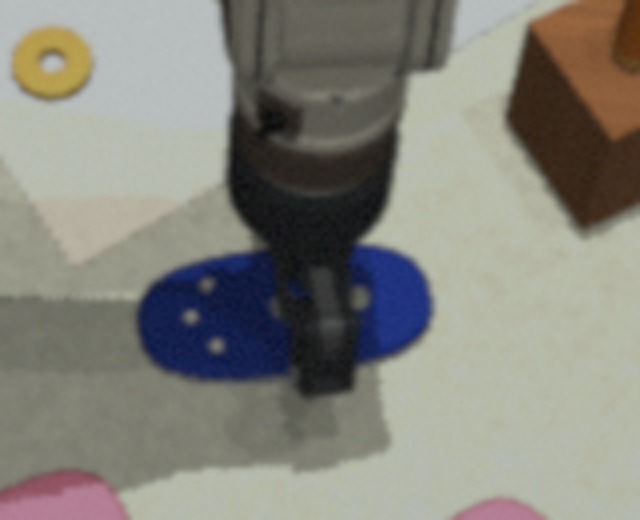

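```bash
python3 -m creep '[[[2,0,5],[0,0,0]],[[0,0,5],[0,0,0]],[[0,0,4.5],[0,0,0]],[[0,0,0],[0,0,0]],[[0,0,0],[0,0,0]]]'
python3 -m creep '[[[0,0,0],[0,0,0]],[[0,0,0],[0,0,0]],[[0,0,0],[0,0,0]],[[0,0,0],[0,0,0]],[[0,0,0],[0,0,0]],[[0,0,0],[0,0,0]]]' 55
```

```text
clock: 5.72
eef_pos: [0.445, -0.2505, -0.0023]
tool_rot: [0.217, 0.976, 0.0, -0.0]
ft_force: [0.5, 0.6, 0.4]
grip_width: 0.0847
grasp_force: 0.0
clock: 6.48
eef_pos: [0.4454, -0.2506, -0.0014]
tool_rot: [0.217, 0.976, -0.0, 0.001]
ft_force: [-1.4, 1.1, 5.6]
grip_width: 0.0659
grasp_force: 67.1
```

```bash
python3 -m creep '[[[0,0,-30],[0,0,0]],[[0,0,-60],[0,0,0]],[[0,0,-60],[0,0,0]],[[0,0,0],[0,0,0]],[[0,0,0],[0,0,0]]]'
python3 - <<'E'
from lib import *
go([594,-32,150],111)
E
```

```text
clock: 7.1
eef_pos: [0.4442, -0.25, 0.1468]
tool_rot: [0.217, 0.976, 0.0, -0.001]
ft_force: [-0.2, 1.2, -2.7]
grip_width: 0.0654
grasp_force: 68.8
t 7.1 at [ 444.2 -250.   146.8] y-axis yaw 65.0 j6 -0.08 tilt [-0.001  0.001]
 turn about tool z: -0.803 rad
 shift (after turn): [-218.   149.9   -3.2]
```

```bash
python3 -m creep '[[[0,0,-1],[0,0,-0.16]],[[0,0,-1],[0,0,-0.16]],[[0,0,-1],[0,0,-0.16]],[[0,0,0],[0,0,-0.16]],[[0,0,0],[0,0,-0.163]],[[-43.6,30,0],[0,0,0]],[[-43.6,30,0],[0,0,0]],[[-43.6,30,0],[0,0,0]],[[-43.6,30,0],[0,0,0]],[[-43.6,30,0],[0,0,0]],[[0,0,0],[0,0,0]],[[0,0,0],[0,0,0]]]'
python3 - <<'E'
from lib import *
go([594,-32,120],111)
t=vision.camera("top");s=vision.camera("side")
cv2.imwrite("pics/p4.png",np.hstack([cv2.resize(p["image"][v-60:v+60,u-60:u+60],(400,400),interpolation=cv2.INTER_CUBIC) for p,u,v in((t,330,215),(s,340,230))]))
print(net(t,"pebble_blue_hole",.155),net(s,"pebble_blue_hole",.155))
E
```

```text
clock: 8.6
eef_pos: [0.5929, -0.0322, 0.1479]
tool_rot: [-0.182, 0.983, 0.0, -0.003]
ft_force: [-0.8, -0.1, -2.2]
grip_width: 0.0657
grasp_force: 68.8
t 8.6 at [592.9 -32.2 147.9] y-axis yaw 111.0 j6 -0.42 tilt [-0.006 -0.   ]
 turn about tool z: 0.000 rad
 shift (after turn): [-1.2 -0.3 27.9]
[(0.74, array([442.6, 352.1]), array([ 278.4, -258.8])), (0.3, array([290.1, 291. ]), array([416.2,  60.3]))] [(0.72, array([352. , 208.7]), array([621.3, -20.6])), (0.71, array([268.3, 135.7]), array([586.2, 267.1]))]
```

View pics/p4.png

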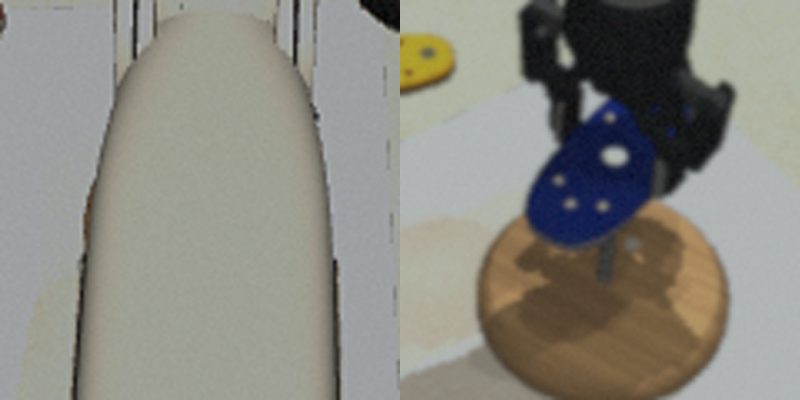

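The side view shows the blue pebble held flat over the foot. Its bore is at about (344,216), with the locating hole side toward the foot hole.

Run:
```python
from lib import *
s=vision.camera("side"); u,v=344,216
h=s["image"][v-9:v+9,u-9:u+9].astype(int); m=(h.min(2)>130).astype(np.uint8)
mm=cv2.moments(m,True); c=(u-9+mm["m10"]/mm["m00"],v-9+mm["m01"]/mm["m00"]); print(mm["m00"],c)
for z in(.15,.155,.16): print(ray(s,c,z)*1000)
print(net(s,"tube_top",.1))
```

```text
23.0 (344.7391304347826, 215.95652173913044)
[[599.74977485 -25.41396613 150.        ]]
[[597.11622679 -28.72553694 155.        ]]
[[594.48267872 -32.03710774 160.        ]]
[(0.75, array([481.9, 252.2]), array([ 812.6, -228.2])), (0.71, array([514.8, 355.9]), array([ 698.6, -437.9]))]
```

```bash
python3 -m creep '[[[-1,0,15],[0,0,0]],[[0,0,15],[0,0,0]],[[0,0,13],[0,0,0]],[[0,0,0],[0,0,0]],[[0,0,0],[0,0,0]]]'
python3 - <<'E'
from lib import *
go([594,-32,101],111)
s=vision.camera("side")
cv2.imwrite("pics/p5.png",cv2.resize(s["image"][190:290,290:390],(600,600),interpolation=cv2.INTER_CUBIC))
E
```

```text
clock: 9.52
eef_pos: [0.5959, -0.032, 0.1078]
tool_rot: [-0.182, 0.983, -0.0, 0.0]
ft_force: [0.2, 0.2, -2.0]
grip_width: 0.0661
grasp_force: 68.7
t 9.5 at [595.9 -32.  107.8] y-axis yaw 111.0 j6 -0.42 tilt [ 0. -0.]
 turn about tool z: -0.000 rad
 shift (after turn): [1.8 0.7 6.8]
```

View pics/p5.png

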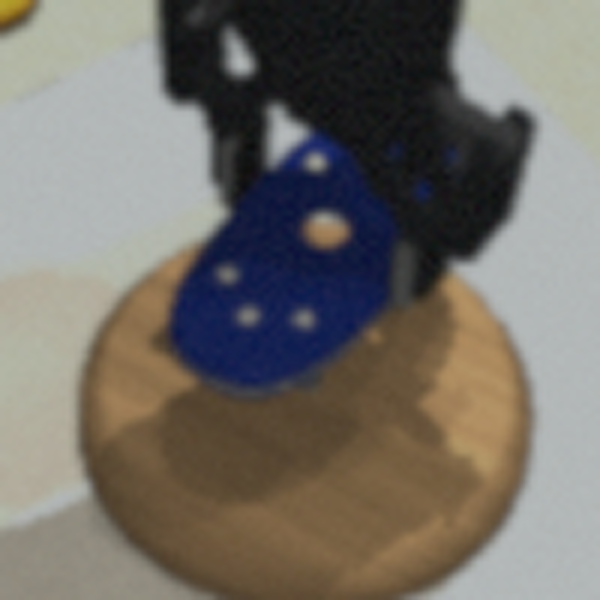

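The bore shows at raw pixel (344.3,228.2). The foot's wood is visible through it, and the tube is not.

Run:
```python
from lib import *
s=vision.camera("side")
for z in(.109,.1155,.122): print(ray(s,(344.3,228.2),z)*1000)
M=cv2.Rodrigues(np.array(s["rvec"],float))[0];c=-M.T@np.ravel(s["tvec"]);print("cam",c)
for P in [(594,-32,100),(594,-32,30),(595.9,-32,115.5),(593,-32,100)]:
    print(P,cv2.projectPoints(np.array([P],float)/1000,np.array(s["rvec"],float),np.array(s["tvec"],float),s["K"],None)[0].ravel())
img=s["image"];B=img[200:260,320:370].astype(int); m=((B[...,0]>B[...,2]*1.3)&(B[...,0]>50))
# length direction extent
```

```text
[[600.98992253 -25.87680766 109.        ]]
[[597.7045214  -29.99432365 115.5       ]]
[[594.41912027 -34.11183964 122.        ]]
cam [ 0.11713558 -0.63228007  1.06628134]
(594, -32, 100) [343.02719738 234.07370183]
(594, -32, 30) [341.40727975 253.42708316]
(595.9, -32, 115.5) [344.1411134  229.17579587]
(593, -32, 100) [342.64366163 234.27010472]
```

```bash
python3 -m creep '[[[2.7,0,3],[0,0,0]],[[0,0,4],[0,0,0]],[[0,0,3],[0,0,0]],[[0,0,0],[0,0,0]],[[0,0,3],[0,0,0]],[[0,0,0],[0,0,0]]]'
python3 -m creep '[[[0,0,3],[0,0,0]],[[0,0,0],[0,0,0]],[[0,0,3],[0,0,0]],[[0,0,0],[0,0,0]]]'
python3 - <<'E'
from lib import *
go([594,-32,101],111)
s=vision.camera("side")
cv2.imwrite("pics/p6.png",cv2.resize(s["image"][195:275,300:380],(480,480),interpolation=cv2.INTER_CUBIC))
E
```

```text
clock: 10.38
eef_pos: [0.5938, -0.0326, 0.0949]
tool_rot: [-0.182, 0.983, 0.0, 0.001]
ft_force: [1.7, 1.4, -2.7]
grip_width: 0.0658
grasp_force: 68.8
clock: 10.88
eef_pos: [0.5942, -0.0319, 0.089]
tool_rot: [-0.182, 0.983, 0.001, 0.001]
ft_force: [2.7, 5.0, -2.4]
grip_width: 0.0661
grasp_force: 68.9
t 10.9 at [594.2 -31.9  89. ] y-axis yaw 111.0 j6 -0.42 tilt [0.002 0.002]
 turn about tool z: 0.000 rad
 shift (after turn): [  0.2  -0.  -12. ]
```

```bash
python3 -m creep '[[[-0.8,1.2,2],[0,0,0]],[[0,0,3],[0,0,0]],[[0,0,3],[0,0,0]],[[0,0,3],[0,0,0]],[[0,0,0],[0,0,0]]]'
python3 -m creep '[[[0,0,5],[0,0,0]],[[0,0,5],[0,0,0]],[[0,0,5],[0,0,0]],[[0,0,5],[0,0,0]],[[0,0,5],[0,0,0]],[[0,0,0],[0,0,0]]]'
```

```text
clock: 11.55
eef_pos: [0.5935, -0.0314, 0.0773]
tool_rot: [-0.182, 0.983, 0.0, -0.0]
ft_force: [4.1, 3.6, -2.9]
grip_width: 0.066
grasp_force: 68.7
clock: 12.3
eef_pos: [0.5935, -0.0314, 0.0519]
tool_rot: [-0.182, 0.983, 0.0, -0.0]
ft_force: [3.7, 4.0, -3.4]
grip_width: 0.0657
grasp_force: 68.7
```

```bash
python3 -m creep '[[[-1.9,0.9,4],[0,0,0]],[[0,0,5],[0,0,0]],[[0,0,5],[0,0,0]],[[0,0,4],[0,0,0]],[[0,0,2],[0,0,0]],[[0,0,0],[0,0,0]],[[0,0,0],[0,0,0]]]'
python3 -m creep '[[[0,0,0],[0,0,0]],[[0,0,0],[0,0,0]],[[0,0,0],[0,0,0]],[[0,0,0],[0,0,0]]]' 80
python3 -m creep '[[[0,0,-30],[0,0,0]],[[0,0,-60],[0,0,0]],[[0,0,-60],[0,0,0]],[[0,0,0],[0,0,0]]]' 85
python3 - <<'E'
from lib import *
t=vision.camera("top"); print(pebble(t,"yellow",(222,234)),pebble(t,"red",(159,268)))
p=pebble(t,"yellow",(222,234))
go([p[0][0],p[0][1],170],p[2]+90)
E
```

```text
clock: 13.18
eef_pos: [0.5952, -0.03, 0.033]
tool_rot: [-0.182, 0.983, -0.0, 0.0]
ft_force: [-0.6, -0.9, -1.8]
grip_width: 0.0658
grasp_force: 68.8
clock: 13.68
eef_pos: [0.5951, -0.03, 0.033]
tool_rot: [-0.182, 0.983, -0.0, 0.0]
ft_force: [-0.3, 0.0, -0.3]
grip_width: 0.0799
grasp_force: 0.0
clock: 14.18
eef_pos: [0.5988, -0.0303, 0.1895]
tool_rot: [-0.182, 0.983, -0.002, 0.006]
ft_force: [0.3, -0.7, -0.6]
grip_width: 0.0853
grasp_force: 0.0
(array([578.33026123, 233.9274292 ]), (108.22650146484375, 49.04182434082031), -18.910903930664062) (array([498.08209229, 381.30297852]), (97.1341552734375, 47.27915573120117), -9.988807678222656)
t 14.2 at [597.  -30.1 186.1] y-axis yaw 111.0 j6 -0.42 tilt [ 0.007 -0.   ]
 turn about tool z: 0.696 rad
 shift (after turn): [103.3 243.8  15.9]
```

```bash
python3 -m creep '[[[0,0,0],[0,0,0.171]],[[0,0,0],[0,0,0.171]],[[0,0,0],[0,0,0.171]],[[0,0,0],[0,0,0.171]],[[20.6,48.8,0],[0,0,0]],[[20.6,48.8,0],[0,0,0]],[[20.6,48.8,0],[0,0,0]],[[20.6,48.8,0],[0,0,0]],[[20.6,48.8,20],[0,0,0]],[[0,0,50],[0,0,0]],[[0,0,0],[0,0,0]],[[0,0,0],[0,0,0]]]'
python3 - <<'E'
from lib import *
go([578,233.5,2],71.7)
s=vision.camera("side"); print(s["shot"])
t=vision.camera("top")
cv2.imwrite("pics/p7.png",np.hstack([cv2.resize(p["image"][v-50:v+50,u-50:u+50],(400,400),interpolation=cv2.INTER_CUBIC) for p,u,v in((t,330,220),(s,340,235))]))
E
```

```text
clock: 15.72
eef_pos: [0.5734, 0.2333, 0.113]
tool_rot: [0.159, 0.987, -0.0, -0.0]
ft_force: [0.3, 0.2, 1.1]
grip_width: 0.0849
grasp_force: 0.0
t 15.7 at [573.4 233.3 113. ] y-axis yaw 71.7 j6 0.71 tilt [-0.001 -0.   ]
 turn about tool z: 0.001 rad
 shift (after turn): [ -4.4   1.7 111. ]
18
```

View pics/p7.png

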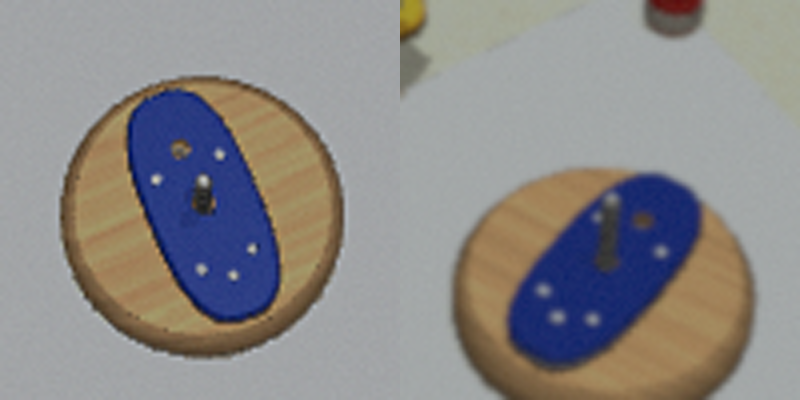

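Blue lies flat on the foot with the tube through its bore. Its hole, at about (180,150) in the crop, shows the foot's wood and hole beneath it.

```bash
python3 -m creep '[[[-4,1.5,40],[0,0,0]],[[0,0,40],[0,0,0]],[[0,0,15],[0,0,0]],[[0,0,10],[0,0,0]],[[0,0,8],[0,0,0]],[[0,0,0],[0,0,0]]]'
python3 -m creep '[[[0,0,0],[0,0,0]],[[0,0,0],[0,0,0]],[[0,0,0],[0,0,0]],[[0,0,0],[0,0,0]],[[0,0,0],[0,0,0]],[[0,0,0],[0,0,0]]]' 42
python3 -m creep '[[[0,0,-30],[0,0,0]],[[0,0,-60],[0,0,0]],[[0,0,-60],[0,0,0]],[[0,0,0],[0,0,0]],[[0,0,0],[0,0,0]]]'
python3 - <<'E'
from lib import *
go([594.7,-31,150],111)
E
```

```text
clock: 16.58
eef_pos: [0.578, 0.2342, 0.0002]
tool_rot: [0.158, 0.987, 0.0, 0.0]
ft_force: [0.3, 0.0, -0.4]
grip_width: 0.0852
grasp_force: 0.0
clock: 17.32
eef_pos: [0.5786, 0.2345, 0.001]
tool_rot: [0.158, 0.987, 0.001, 0.001]
ft_force: [-0.3, 0.4, 6.6]
grip_width: 0.0512
grasp_force: 64.0
clock: 17.95
eef_pos: [0.5771, 0.2339, 0.1492]
tool_rot: [0.158, 0.987, -0.0, -0.0]
ft_force: [-0.3, -0.6, -2.3]
grip_width: 0.0511
grasp_force: 63.4
t 17.9 at [577.1 233.9 149.2] y-axis yaw 71.8 j6 0.70 tilt [-0.001 -0.   ]
 turn about tool z: -0.684 rad
 shift (after turn): [  78.5 -253.6   -0.7]
```

```bash
python3 -m creep '[[[0,0,0],[0,0,-0.171]],[[0,0,0],[0,0,-0.171]],[[0,0,0],[0,0,-0.171]],[[0,0,0],[0,0,-0.171]],[[15.6,-50.7,0],[0,0,0]],[[15.6,-50.7,0],[0,0,0]],[[15.6,-50.7,0],[0,0,0]],[[15.6,-50.7,0],[0,0,0]],[[15.6,-50.7,0],[0,0,0]],[[0,0,20],[0,0,0]],[[0,0,10],[0,0,0]],[[0,0,0],[0,0,0]]]'
python3 - <<'E'
from lib import *
go([594.7,-31,106],111)
E
```

```text
clock: 19.45
eef_pos: [0.5937, -0.0299, 0.1172]
tool_rot: [-0.182, 0.983, 0.001, -0.003]
ft_force: [-0.4, 0.1, -0.2]
grip_width: 0.0509
grasp_force: 63.3
t 19.4 at [593.7 -29.9 117.2] y-axis yaw 111.0 j6 -0.42 tilt [-0.006  0.   ]
 turn about tool z: 0.001 rad
 shift (after turn): [-0.6 -1.4 11.2]
```

```bash
python3 -m creep '[[[-0.2,-1.2,8],[0,0,0]],[[0,0,6],[0,0,0]],[[0,0,3],[0,0,0]],[[0,0,0],[0,0,0]],[[0,0,0],[0,0,0]]]'
python3 -m creep '[[[0,0,3],[0,0,0]],[[0,0,3],[0,0,0]],[[0,0,0],[0,0,0]]]'
python3 -m creep '[[[0,0,3],[0,0,0]],[[0,0,3],[0,0,0]],[[0,0,0],[0,0,0]]]'
```

```text
clock: 20.08
eef_pos: [0.5964, -0.0315, 0.1031]
tool_rot: [-0.182, 0.983, -0.0, 0.0]
ft_force: [0.3, -0.6, -0.8]
grip_width: 0.051
grasp_force: 63.4
clock: 20.45
eef_pos: [0.5961, -0.0315, 0.0965]
tool_rot: [-0.182, 0.983, 0.0, -0.0]
ft_force: [1.2, -0.7, -1.0]
grip_width: 0.0513
grasp_force: 63.4
clock: 20.82
eef_pos: [0.5963, -0.0313, 0.0905]
tool_rot: [-0.182, 0.983, 0.0, 0.0]
ft_force: [1.5, 1.6, -2.3]
grip_width: 0.0507
grasp_force: 63.3
```

```bash
python3 -m creep '[[[-0.4,0.4,5],[0,0,0]],[[0,0,5],[0,0,0]],[[0,0,5],[0,0,0]],[[0,0,5],[0,0,0]],[[0,0,0],[0,0,0]]]'
python3 -m creep '[[[0,0,5],[0,0,0]],[[0,0,5],[0,0,0]],[[0,0,5],[0,0,0]],[[0,0,5],[0,0,0]],[[0,0,4],[0,0,0]],[[0,0,0],[0,0,0]],[[0,0,0],[0,0,0]]]'
```

```text
clock: 21.45
eef_pos: [0.596, -0.031, 0.0701]
tool_rot: [-0.182, 0.983, 0.0, -0.001]
ft_force: [0.7, 1.0, -1.7]
grip_width: 0.0509
grasp_force: 63.4
clock: 22.32
eef_pos: [0.5964, -0.0311, 0.0468]
tool_rot: [-0.182, 0.983, -0.0, -0.0]
ft_force: [-0.2, -0.1, -0.8]
grip_width: 0.0514
grasp_force: 63.4
```

```bash
python3 -m creep '[[[0,0,2],[0,0,0]],[[0,0,0],[0,0,0]],[[0,0,0],[0,0,0]]]'
python3 -m creep '[[[0,0,0],[0,0,0]],[[0,0,0],[0,0,0]],[[0,0,0],[0,0,0]],[[0,0,0],[0,0,0]],[[0,0,-30],[0,0,0]],[[0,0,-60],[0,0,0]],[[0,0,-50],[0,0,0]],[[0,0,0],[0,0,0]]]' 80
python3 - <<'E'
from lib import *
t=vision.camera("top"); s=vision.camera("side"); p=pebble(t,"red",(159,268)); print(p)
print(net(t,"pebble_red_hole",.0065),net(s,"pebble_red_hole",.0065))
go([498,381.5,150],p[2]+90)
E
```

```text
clock: 22.7
eef_pos: [0.5964, -0.0311, 0.0448]
tool_rot: [-0.182, 0.983, -0.0, -0.0]
ft_force: [-0.6, -0.2, -1.4]
grip_width: 0.0513
grasp_force: 63.4
clock: 23.7
eef_pos: [0.5998, -0.0312, 0.1905]
tool_rot: [-0.182, 0.983, -0.001, 0.005]
ft_force: [-0.9, 0.1, 0.1]
grip_width: 0.0795
grasp_force: 0.0
(array([469.86590576, 372.96121216]), (97.8305892944336, 47.224063873291016), -10.965827941894531)
[(0.56, array([163.9, 267.2]), array([499.2, 370.1]))] [(0.94, array([221.6, 166.7]), array([501.7, 376.3]))]
t 23.9 at [595.3 -31.  183.1] y-axis yaw 111.0 j6 -0.42 tilt [-0.003  0.   ]
 turn about tool z: 0.558 rad
 shift (after turn): [173.9 386.5  33.5]
```

Red has been knocked to (470,373) mm, so I use the new position.

```bash
python3 -m creep '[[[0,0,0],[0,0,0.14]],[[0,0,0],[0,0,0.14]],[[0,0,0],[0,0,0.14]],[[0,0,0],[0,0,0.138]],[[28.6,53.2,0],[0,0,0]],[[28.6,53.2,0],[0,0,0]],[[28.6,53.2,0],[0,0,0]],[[28.6,53.2,0],[0,0,0]],[[28.6,53.2,0],[0,0,0]],[[28.6,53.2,10],[0,0,0]],[[28.6,53.2,30],[0,0,0]],[[0,0,30],[0,0,0]]]' 85
python3 - <<'E'
from lib import *
go([470,373,1],79)
s=vision.camera("side");t=vision.camera("top")
print(net(s,"pebble_red",0),net(s,"pebble_red_hole",.0065))
cv2.imwrite("pics/p8.png",np.hstack([cv2.resize(p["image"][v-50:v+50,u-50:u+50],(400,400),interpolation=cv2.INTER_CUBIC) for p,u,v in((t,330,220),(s,210,175))]))
E
```

```text
clock: 25.4
eef_pos: [0.4696, 0.3721, 0.1143]
tool_rot: [0.093, 0.996, -0.0, -0.001]
ft_force: [0.4, -0.7, -0.4]
grip_width: 0.0848
grasp_force: 0.0
t 25.4 at [469.6 372.1 114.3] y-axis yaw 79.4 j6 0.85 tilt [-0.002 -0.   ]
 turn about tool z: 0.007 rad
 shift (after turn): [ -0.4   1.1 113.3]
[(0.81, array([209.7, 172.8]), array([468.1, 379.2]))] [(0.7, array([222.6, 166.3]), array([504.6, 376.2])), (0.55, array([337.6, 254.2]), array([596.2, -15.5]))]
```

View pics/p8.png

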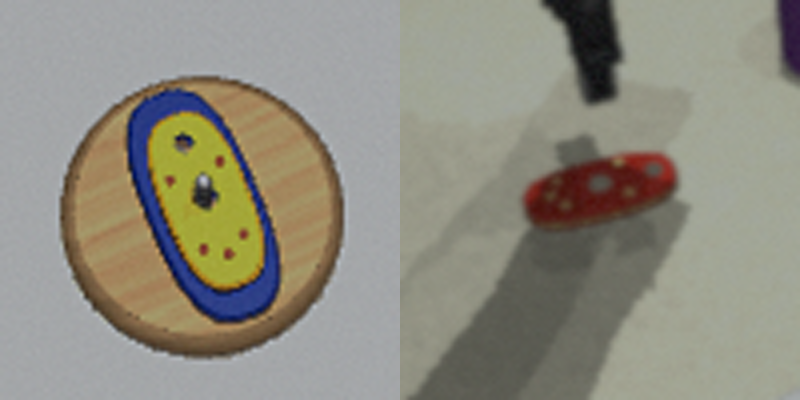

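Blue and yellow are stacked with their holes in line, at about (183,143) in the crop. Red lies flat below the open gripper.

```bash
python3 -m creep '[[[-0.4,1,40],[0,0,0.007]],[[0,0,40],[0,0,0]],[[0,0,15],[0,0,0]],[[0,0,10],[0,0,0]],[[0,0,8],[0,0,0]],[[0,0,0],[0,0,0]]]'
python3 -m creep '[[[0,0,0],[0,0,0]],[[0,0,0],[0,0,0]],[[0,0,0],[0,0,0]],[[0,0,0],[0,0,0]],[[0,0,0],[0,0,0]],[[0,0,0],[0,0,0]]]' 38
python3 -m creep '[[[0,0,-30],[0,0,0]],[[0,0,-60],[0,0,0]],[[0,0,-60],[0,0,0]],[[0,0,0],[0,0,0]],[[0,0,0],[0,0,0]]]'
python3 - <<'E'
from lib import *
go([596,-31,150],111)
E
```

```text
clock: 26.35
eef_pos: [0.4731, 0.3695, 0.0045]
tool_rot: [0.099, 0.995, 0.0, 0.0]
ft_force: [-0.9, 1.1, 0.1]
grip_width: 0.0848
grasp_force: 0.0
clock: 27.1
eef_pos: [0.4736, 0.3702, 0.0054]
tool_rot: [0.099, 0.995, 0.001, 0.001]
ft_force: [-0.1, 0.5, 6.1]
grip_width: 0.0455
grasp_force: 61.9
clock: 27.72
eef_pos: [0.4724, 0.369, 0.1535]
tool_rot: [0.099, 0.995, -0.0, -0.0]
ft_force: [0.6, -0.5, -1.1]
grip_width: 0.0459
grasp_force: 61.7
t 27.7 at [472.4 369.  153.5] y-axis yaw 78.6 j6 0.86 tilt [-0.001 -0.001]
 turn about tool z: -0.565 rad
 shift (after turn): [  27.9 -417.8    3.7]
```

```bash
python3 -m creep '[[[0,0,0],[0,0,-0.141]],[[0,0,0],[0,0,-0.141]],[[0,0,0],[0,0,-0.141]],[[0,0,0],[0,0,-0.142]],[[3.4,-59.7,0],[0,0,0]],[[3.4,-59.7,0],[0,0,0]],[[3.4,-59.7,0],[0,0,0]],[[3.4,-59.7,0],[0,0,0]],[[3.4,-59.7,0],[0,0,0]],[[3.4,-59.7,0],[0,0,0]],[[3.4,-59.7,0],[0,0,0]],[[0,0,0],[0,0,0]]]'
python3 -m creep '[[[0,0,20],[0,0,0]],[[0,0,0],[0,0,0]],[[0,0,0],[0,0,0]]]'
python3 - <<'E'
from lib import *
go([599.5,-29.5,110],111)
E
```

```text
clock: 29.22
eef_pos: [0.5994, -0.0339, 0.1509]
tool_rot: [-0.179, 0.984, 0.0, -0.002]
ft_force: [-0.9, 1.1, -0.4]
grip_width: 0.0459
grasp_force: 61.8
clock: 29.6
eef_pos: [0.5995, -0.0284, 0.1333]
tool_rot: [-0.183, 0.983, 0.0, -0.001]
ft_force: [0.7, -0.0, -0.9]
grip_width: 0.0457
grasp_force: 61.8
t 29.6 at [599.5 -28.4 133.3] y-axis yaw 111.1 j6 -0.41 tilt [-0.002  0.   ]
 turn about tool z: 0.001 rad
 shift (after turn): [ 0.3 -1.  23.3]
```

Grasped about 5 mm above the red pebble's underside, so it reaches the tube top at TCP about 105.

```bash
python3 -m creep '[[[0.3,-1,12],[0,0,0]],[[0,0,11],[0,0,0]],[[0,0,4],[0,0,0]],[[0,0,0],[0,0,0]],[[0,0,0],[0,0,0]]]'
python3 -m creep '[[[0,0,3],[0,0,0]],[[0,0,0],[0,0,0]],[[0,0,3],[0,0,0]],[[0,0,0],[0,0,0]]]'
python3 -m creep '[[[0,0,3],[0,0,0]],[[0,0,3],[0,0,0]],[[0,0,0],[0,0,0]]]'
```

```text
clock: 30.22
eef_pos: [0.6006, -0.0304, 0.1073]
tool_rot: [-0.182, 0.983, -0.0, 0.0]
ft_force: [-0.3, -0.1, -0.5]
grip_width: 0.0455
grasp_force: 61.9
clock: 30.72
eef_pos: [0.6001, -0.0303, 0.1007]
tool_rot: [-0.182, 0.983, 0.0, -0.0]
ft_force: [-0.8, 0.7, -1.1]
grip_width: 0.0457
grasp_force: 61.9
clock: 31.1
eef_pos: [0.6001, -0.0301, 0.0945]
tool_rot: [-0.182, 0.983, 0.0, -0.0]
ft_force: [-0.0, 2.2, -1.6]
grip_width: 0.0452
grasp_force: 61.8
```

```bash
python3 -m creep '[[[-0.3,0.7,5],[0,0,0]],[[0,0,5],[0,0,0]],[[0,0,5],[0,0,0]],[[0,0,5],[0,0,0]],[[0,0,5],[0,0,0]],[[0,0,5],[0,0,0]],[[0,0,1],[0,0,0]],[[0,0,0],[0,0,0]],[[0,0,0],[0,0,0]]]'
python3 -m creep '[[[0,0,0],[0,0,0]],[[0,0,0],[0,0,0]],[[0,0,0],[0,0,0]],[[0,0,0],[0,0,0]],[[0,0,-30],[0,0,0]],[[0,0,-60],[0,0,0]],[[0,0,-50],[0,0,0]],[[0,0,0],[0,0,0]]]' 80
python3 - <<'E'
from lib import *
go([642,-256,230],111)
t=vision.camera("top"); s=vision.camera("side")
def orange(p):
    h=cv2.cvtColor(p["image"],cv2.COLOR_BGR2HSV); m=((h[...,0]>3)&(h[...,0]<16)&(h[...,1]>200)&(h[...,2]>140)).astype(np.uint8)
    n,l,st,c=cv2.connectedComponentsWithStats(m); print([(st[i],c[i].round(1)) for i in range(1,n) if st[i][4]>15])
orange(t); orange(s)
def crop(p,u,v,r): return cv2.resize(p["image"][v-r:v+r,u-r:u+r],(400,400),interpolation=cv2.INTER_CUBIC)
cv2.imwrite("pics/p9.png",np.hstack([crop(t,428,195,25),crop(s,428,307,40)]))
print(net(t,"block_hole",.096),net(s,"block_hole",.096))
E
```

```text
clock: 32.22
eef_pos: [0.6006, -0.0296, 0.0643]
tool_rot: [-0.182, 0.983, -0.0, 0.0]
ft_force: [0.3, 0.8, -1.1]
grip_width: 0.0456
grasp_force: 61.9
clock: 33.22
eef_pos: [0.6034, -0.0298, 0.2097]
tool_rot: [-0.182, 0.983, -0.001, 0.005]
ft_force: [0.4, 0.9, -0.3]
grip_width: 0.08
grasp_force: 0.0
t 33.2 at [603.4 -29.8 209.7] y-axis yaw 111.0 j6 -0.42 tilt [ 0.011 -0.001]
 turn about tool z: -0.000 rad
 shift (after turn): [  44.9 -225.1  -19.7]
[(array([ 41, 194,  15,  14, 115], dtype=int32), array([ 48.1, 200.1]))]
[(array([224,  85,   9,   5,  38], dtype=int32), array([227.9,  87.1])), (array([429, 284,   9,   7,  34], dtype=int32), array([433.3, 286.9]))]
[(0.82, array([427. , 192.8]), array([ 642.8, -256.9]))] [(0.82, array([427.9, 300.7]), array([ 642.1, -257.7]))]
```

View pics/p9.png

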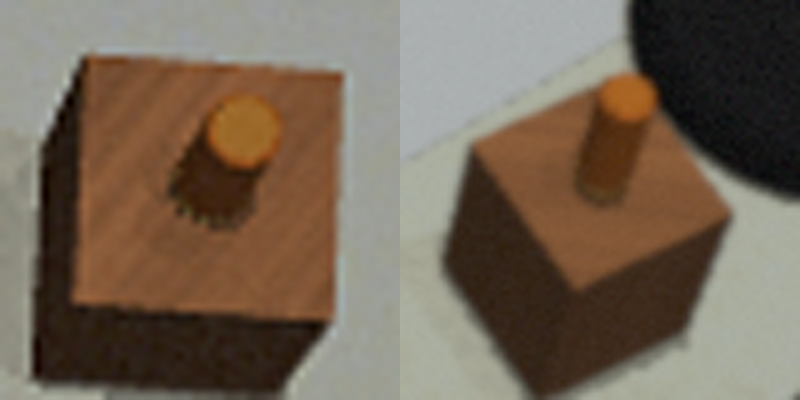

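In the crops the pin stands upright in the block, with its cap centred at top pixel (433.4,186.3) and side pixel (433.6,286.6).

Run:
```python
from lib import *
t=vision.camera("top"); s=vision.camera("side")
f=lambda p,uv,z:ray(p,uv,z)[0,:2]*1000
print("cap",f(t,(433.4,186.25),.156),f(s,(433.6,286.6),.156)); print("block ctr",f(t,(429.2,193.5),.096))
print("shaft base",f(t,(403+212/8,170+193/8),.096))
h=pebble(t,"red",(330,215),40,.069); print(h)
for z,q in((.0625,"pebble_red_hole"),): print(net(t,q,z),net(s,q,z))
def crop(p,u,v,r): return cv2.resize(p["image"][v-r:v+r,u-r:u+r],(400,400),interpolation=cv2.INTER_CUBIC)
go([642,-257,230],66)
```

```text
cap [ 640.78404768 -261.18360553] [ 638.8599775  -262.55907855]
block ctr [ 640.98277774 -261.9245153 ]
shaft base [ 639.46919958 -262.53037702]Traceback (most recent call last):
  File "<stdin>", line 6, in <module>
  File "lib.py", line 20, in pebble
    c=max(cs,key=cv2.contourArea)[:,0]; w=ray(p,c,z)[:,:2]
      ~~~^^^^^^^^^^^^^^^^^^^^^^^^
ValueError: max() iterable argument is empty
```

```bash
python3 -m creep '[[[12.1,-57.5,0],[0,0,0]],[[12.1,-57.5,0],[0,0,0]],[[12.1,-57.5,0],[0,0,0]],[[12.1,-57.5,0],[0,0,0]],[[0,0,0],[0,0,0]],[[0,0,0],[0,0,0]],[[0,0,0],[0,0,0]]]' 70
python3 - <<'E'
from lib import *
go([640.5,-261.7,112],111)
t=vision.camera("top"); s=vision.camera("side")
print(pebble(t,"red",(330,215),40,.069),pebble(t,"yellow",(330,215),40,.056),pebble(t,"blue",(330,215),40,.043))
print(net(t,"pebble_red_hole",.0625),net(s,"pebble_red_hole",.0625))
def crop(p,u,v,r): return cv2.resize(p["image"][v-r:v+r,u-r:u+r],(400,400),interpolation=cv2.INTER_CUBIC)
cv2.imwrite("pics/p10.png",np.hstack([crop(t,330,215,25),crop(s,428,290,45)]))
E
```

```text
clock: 34.4
eef_pos: [0.6374, -0.2601, 0.2037]
tool_rot: [-0.183, 0.983, 0.0, -0.0]
ft_force: [-0.5, -0.3, -0.4]
grip_width: 0.07
grasp_force: 0.0
t 34.4 at [ 637.4 -260.1  203.7] y-axis yaw 111.1 j6 -0.76 tilt [-0.001  0.001]
 turn about tool z: 0.002 rad
 shift (after turn): [-2.4 -2.7 91.7]
(array([595.11688232, -33.80628204]), (97.74586486816406, 46.66531753540039), 19.820940017700195) (array([550.4130249, -43.7257843]), (42.3388557434082, 15.545796394348145), 85.23941802978516) (array([594.56610107, -32.1174736 ]), (145.43824768066406, 66.28717803955078), 20.8322696685791)
[(0.88, array([323.8, 201.5]), array([637.2, -17.8]))] [(0.73, array([350.2, 232.7]), array([628.3, -14.1])), (0.59, array([342.5, 248. ]), array([589.4, -40. ]))]
```

View pics/p10.png

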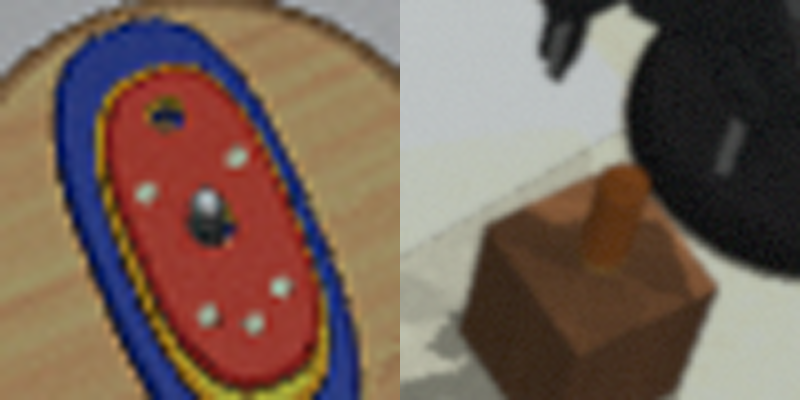

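Red sits on top of yellow and blue, and its hole, at about (326,204), shows the lower holes nearly in line. The pin handle stands clear below the gripper.

```bash
python3 -m creep '[[[-2.4,-2.7,20],[0,0,0]],[[0,0,30],[0,0,0]],[[0,0,30],[0,0,0]],[[0,0,11],[0,0,0]],[[0,0,0],[0,0,0]],[[0,0,0],[0,0,0]]]'
python3 -m creep '[[[0,0,0],[0,0,0]],[[0,0,0],[0,0,0]],[[0,0,0],[0,0,0]],[[0,0,0],[0,0,0]],[[0,0,0],[0,0,0]],[[0,0,0],[0,0,0]],[[0,0,0],[0,0,0]]]' 12
```

```text
clock: 35.35
eef_pos: [0.6417, -0.2636, 0.1148]
tool_rot: [-0.182, 0.983, -0.001, 0.001]
ft_force: [0.8, 0.7, -0.3]
grip_width: 0.0702
grasp_force: 0.0
clock: 36.22
eef_pos: [0.6405, -0.2622, 0.1137]
tool_rot: [-0.182, 0.983, 0.001, 0.0]
ft_force: [-2.5, 4.2, 5.1]
grip_width: 0.0208
grasp_force: 58.3
```

```bash
python3 -m creep '[[[0,0,-20],[0,0,0]],[[0,0,-30],[0,0,0]],[[0,0,-30],[0,0,0]],[[0,0,-30],[0,0,0]],[[0,0,0],[0,0,0]],[[0,0,0],[0,0,0]]]'
python3 - <<'E'
from lib import *
go([628.6,-18.3,224],111)
E
```

```text
clock: 36.98
eef_pos: [0.6402, -0.2636, 0.2212]
tool_rot: [-0.182, 0.983, 0.0, -0.001]
ft_force: [-0.2, 0.0, -1.0]
grip_width: 0.0204
grasp_force: 57.8
t 37.0 at [ 640.2 -263.6  221.2] y-axis yaw 111.0 j6 -0.76 tilt [-0.002  0.   ]
 turn about tool z: -0.001 rad
 shift (after turn): [-77.  233.1  -2.7]
```

```bash
python3 -m creep '[[[-19.2,58.3,0],[0,0,0]],[[-19.2,58.3,0],[0,0,0]],[[-19.2,58.3,0],[0,0,0]],[[-19.2,58.3,0],[0,0,0]],[[0,0,0],[0,0,0]],[[0,0,0],[0,0,0]],[[0,0,0],[0,0,0]]]'
python3 - <<'E'
from lib import *
go([628.6,-18.3,185],111)
t=vision.camera("top"); s=vision.camera("side")
def crop(p,u,v,r): return cv2.resize(p["image"][v-r:v+r,u-r:u+r],(500,500),interpolation=cv2.INTER_CUBIC)
cv2.imwrite("pics/p11.png",crop(s,345,220,40))
for P in [(628.6,-18.3,119),(628.6,-18.3,69),(628.6,-18.3,185)]:print(P,cv2.projectPoints(np.array([P],float)/1000,np.array(s["rvec"],float),np.array(s["tvec"],float),s["K"],None)[0].ravel())
E
```

```text
clock: 37.85
eef_pos: [0.6286, -0.0197, 0.222]
tool_rot: [-0.181, 0.983, -0.0, -0.001]
ft_force: [-0.7, 0.5, -0.6]
grip_width: 0.0205
grasp_force: 58.2
t 37.9 at [628.6 -19.7 222. ] y-axis yaw 110.9 j6 -0.40 tilt [-0.002 -0.   ]
 turn about tool z: -0.002 rad
 shift (after turn): [-0.5  1.3 37. ]
(628.6, -18.3, 119) [353.08480794 217.60261885]
(628.6, -18.3, 69) [351.60376928 232.07221426]
(628.6, -18.3, 185) [355.19179598 197.01756236]
```

View pics/p11.png

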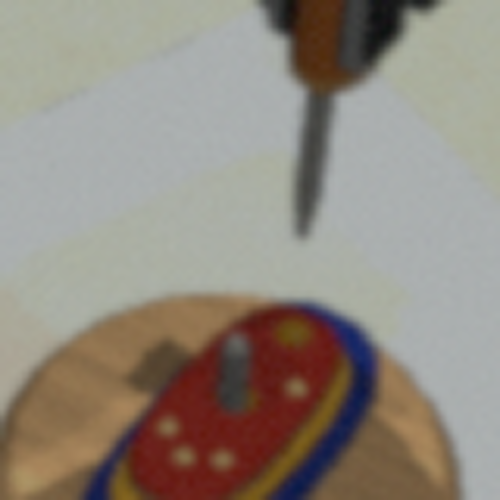

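The pin tip is at raw pixel (353.3,217.8) and red's hole at (352.0,233.1). Both agree with the predicted pixels to about a pixel.

```bash
python3 -m creep '[[[-0.5,1,20],[0,0,0]],[[0,0,20],[0,0,0]],[[0,0,8],[0,0,0]],[[0,0,6],[0,0,0]],[[0,0,0],[0,0,0]],[[0,0,0],[0,0,0]]]'
python3 -m creep '[[[0,0,4],[0,0,0]],[[0,0,4],[0,0,0]],[[0,0,4],[0,0,0]],[[0,0,0],[0,0,0]]]'
```

```text
clock: 38.7
eef_pos: [0.6294, -0.0171, 0.1697]
tool_rot: [-0.182, 0.983, -0.0, 0.001]
ft_force: [-1.0, -0.3, -0.5]
grip_width: 0.0206
grasp_force: 58.1
clock: 39.2
eef_pos: [0.6296, -0.0174, 0.1577]
tool_rot: [-0.182, 0.983, -0.001, 0.001]
ft_force: [0.1, -1.8, 2.5]
grip_width: 0.0205
grasp_force: 58.0
```

```bash
python3 -m creep '[[[0.3,-0.7,2],[0,0,0]],[[0,0,4],[0,0,0]],[[0,0,4],[0,0,0]],[[0,0,0],[0,0,0]]]'
python3 -m creep '[[[0,0,4],[0,0,0]],[[0,0,4],[0,0,0]],[[0,0,4],[0,0,0]],[[0,0,0],[0,0,0]]]'
```

```text
clock: 39.7
eef_pos: [0.6282, -0.0176, 0.1456]
tool_rot: [-0.182, 0.983, 0.001, -0.001]
ft_force: [-0.6, -0.4, -1.3]
grip_width: 0.0204
grasp_force: 58.2
clock: 40.2
eef_pos: [0.6285, -0.0175, 0.1342]
tool_rot: [-0.182, 0.983, 0.0, -0.001]
ft_force: [-1.2, -0.4, -1.8]
grip_width: 0.0203
grasp_force: 58.3
```

```bash
python3 -m creep '[[[0,0,4],[0,0,0]],[[0,0,4],[0,0,0]],[[0,0,4],[0,0,0]],[[0,0,0],[0,0,0]]]'
python3 -m creep '[[[0,0,3],[0,0,0]],[[0,0,3],[0,0,0]],[[0,0,0],[0,0,0]]]'
python3 -m creep '[[[0,0,2],[0,0,0]],[[0,0,0],[0,0,0]],[[0,0,1],[0,0,0]],[[0,0,0],[0,0,0]]]'
```

```text
clock: 40.7
eef_pos: [0.6286, -0.018, 0.1223]
tool_rot: [-0.182, 0.983, -0.0, -0.001]
ft_force: [-2.6, -1.8, -1.1]
grip_width: 0.0204
grasp_force: 58.2
clock: 41.08
eef_pos: [0.6287, -0.0178, 0.1165]
tool_rot: [-0.182, 0.983, 0.0, -0.0]
ft_force: [-2.0, -1.8, 0.0]
grip_width: 0.0205
grasp_force: 58.3
clock: 41.58
eef_pos: [0.6288, -0.0177, 0.1139]
tool_rot: [-0.182, 0.983, 0.0, -0.0]
ft_force: [-3.3, -2.3, 0.7]
grip_width: 0.0206
grasp_force: 58.6
```

Push on gently until the hole's bottom is felt.

```bash
python3 -m creep '[[[0,0,1],[0,0,0]],[[0,0,0],[0,0,0]],[[0,0,1],[0,0,0]],[[0,0,0],[0,0,0]]]'
python3 -m creep '[[[0,0,1],[0,0,0]],[[0,0,0],[0,0,0]],[[0,0,0],[0,0,0]]]'
```

```text
clock: 42.08
eef_pos: [0.629, -0.0177, 0.1122]
tool_rot: [-0.182, 0.983, 0.0, 0.0]
ft_force: [-4.6, -1.0, 3.6]
grip_width: 0.0203
grasp_force: 58.9
clock: 42.45
eef_pos: [0.6292, -0.0177, 0.1121]
tool_rot: [-0.182, 0.983, -0.0, 0.001]
ft_force: [-5.2, -2.8, 6.7]
grip_width: 0.0209
grasp_force: 59.5
```

```bash
python3 -m creep '[[[0,0,1.5],[0,0,0]],[[0,0,0],[0,0,0]],[[0,0,1],[0,0,0]],[[0,0,0],[0,0,0]],[[0,0,0],[0,0,0]]]'
```

```text
clock: 43.08
eef_pos: [0.6301, -0.0169, 0.1116]
tool_rot: [-0.182, 0.983, 0.0, 0.002]
ft_force: [-5.2, -1.4, 14.6]
grip_width: 0.0207
grasp_force: 59.7
```

```bash
python3 -m creep '[[[0,0,-4],[0,0,0]],[[0,0,-10],[0,0,0]],[[0,0,-15],[0,0,0]],[[0,0,-20],[0,0,0]],[[0,0,-20],[0,0,0]],[[0,0,-20],[0,0,0]],[[0,0,-22],[0,0,0]],[[0,0,0],[0,0,0]],[[0,0,0],[0,0,0]]]'
python3 - <<'E'
from lib import *
go([640.5,-262.3,222],111)
E
```

```text
clock: 44.2
eef_pos: [0.6291, -0.0177, 0.2192]
tool_rot: [-0.182, 0.983, 0.0, 0.0]
ft_force: [-0.2, 0.4, -2.3]
grip_width: 0.0206
grasp_force: 58.6
t 44.2 at [629.1 -17.7 219.2] y-axis yaw 111.0 j6 -0.39 tilt [0. 0.]
 turn about tool z: -0.000 rad
 shift (after turn): [  77.  -232.5   -2.9]
```

Tip clears by about 19 mm over the block (tip at 116, block top at 96).

```bash
python3 -m creep '[[[19.2,-58.1,-1],[0,0,0]],[[19.2,-58.1,-1],[0,0,0]],[[19.3,-58.1,0],[0,0,0]],[[19.3,-58.2,0],[0,0,0]],[[0,0,0],[0,0,0]],[[0,0,0],[0,0,0]],[[0,0,0],[0,0,0]]]'
python3 - <<'E'
from lib import *
go([640.5,-262.3,198],111)
t=vision.camera("top"); s=vision.camera("side")
print(pebble(t,"red",(330,215),40,.069),pebble(t,"blue",(330,215),40,.043))
def crop(p,u,v,r): return cv2.resize(p["image"][v-r:v+r,u-r:u+r],(400,400),interpolation=cv2.INTER_CUBIC)
cv2.imwrite("pics/p12.png",np.hstack([crop(t,330,215,25),crop(s,430,290,35)]))
E
```

```text
clock: 45.08
eef_pos: [0.6404, -0.2608, 0.2211]
tool_rot: [-0.183, 0.983, 0.0, -0.0]
ft_force: [0.2, -0.0, 0.0]
grip_width: 0.0205
grasp_force: 59.0
t 45.1 at [ 640.4 -260.8  221.1] y-axis yaw 111.1 j6 -0.75 tilt [-0.001  0.001]
 turn about tool z: 0.002 rad
 shift (after turn): [ 0.4 -1.4 23.1]
(array([596.5111084 , -31.78902435]), (97.46316528320312, 46.36142349243164), 24.194303512573242) (array([595.29248047, -31.48204803]), (145.4528350830078, 66.32791900634766), 20.834461212158203)
```

View pics/p12.png

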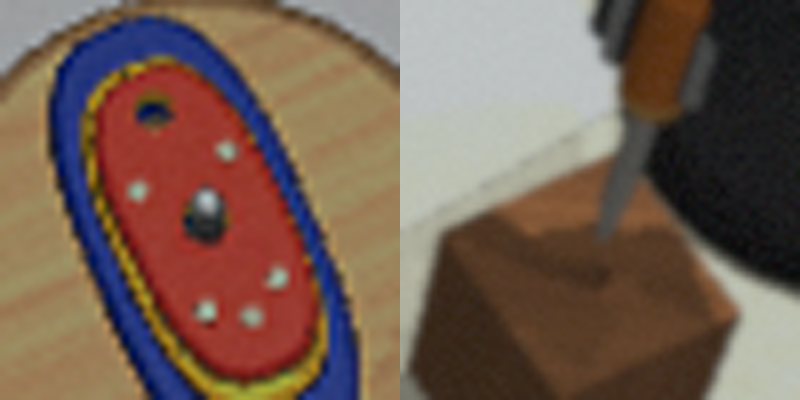

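The holes of the three pebbles are in line at about (324,204), with the tube in the bores. The pin hangs over the block with its tip at about (430,285).

```bash
python3 -m creep '[[[0.3,-1.2,12],[0,0,0]],[[0,0,10],[0,0,0]],[[0,0,6],[0,0,0]],[[0,0,0],[0,0,0]],[[0,0,0],[0,0,0]]]'
python3 -m creep '[[[0,0,6],[0,0,0]],[[0,0,6],[0,0,0]],[[0,0,0],[0,0,0]]]'
python3 -m creep '[[[0,0,6],[0,0,0]],[[0,0,6],[0,0,0]],[[0,0,0],[0,0,0]]]'
```

```text
clock: 45.8
eef_pos: [0.6406, -0.2638, 0.1937]
tool_rot: [-0.182, 0.983, -0.0, 0.0]
ft_force: [-0.0, -0.2, -0.8]
grip_width: 0.0206
grasp_force: 59.0
clock: 46.18
eef_pos: [0.6404, -0.2629, 0.1806]
tool_rot: [-0.182, 0.983, 0.001, -0.0]
ft_force: [-0.2, 2.1, -2.8]
grip_width: 0.0203
grasp_force: 59.2
clock: 46.55
eef_pos: [0.6403, -0.2624, 0.1685]
tool_rot: [-0.182, 0.983, 0.001, -0.0]
ft_force: [0.3, 4.8, -1.9]
grip_width: 0.0206
grasp_force: 59.6
```

```bash
python3 -m creep '[[[-0.4,1.1,4],[0,0,0]],[[0,0,6],[0,0,0]],[[0,0,6],[0,0,0]],[[0,0,6],[0,0,0]],[[0,0,0],[0,0,0]]]'
python3 -m creep '[[[0,0,6],[0,0,0]],[[0,0,6],[0,0,0]],[[0,0,6],[0,0,0]],[[0,0,6],[0,0,0]],[[0,0,4],[0,0,0]],[[0,0,0],[0,0,0]]]'
```

```text
clock: 47.18
eef_pos: [0.6403, -0.2619, 0.1464]
tool_rot: [-0.182, 0.983, 0.001, -0.0]
ft_force: [0.7, 5.4, -2.0]
grip_width: 0.0204
grasp_force: 59.5
clock: 47.92
eef_pos: [0.6403, -0.2616, 0.1188]
tool_rot: [-0.182, 0.983, 0.001, -0.0]
ft_force: [1.1, 5.8, 0.5]
grip_width: 0.0208
grasp_force: 59.7
```

```bash
python3 -m creep '[[[-0.4,1,3],[0,0,0]],[[0,0,2],[0,0,0]],[[0,0,1],[0,0,0]],[[0,0,1],[0,0,0]],[[0,0,0],[0,0,0]]]'
python3 -m creep '[[[0,0,0],[0,0,0]],[[0,0,0],[0,0,0]],[[0,0,0],[0,0,0]],[[0,0,0],[0,0,0]]]' 70
python3 -m creep '[[[0,0,-20],[0,0,0]],[[0,0,-40],[0,0,0]],[[0,0,-40],[0,0,0]],[[0,0,0],[0,0,0]],[[0,0,0],[0,0,0]]]'
python3 - <<'E'
from lib import *
t=vision.camera("top"); s=vision.camera("side")
h=cv2.cvtColor(t["image"],cv2.COLOR_BGR2HSV); m=((h[...,0]>20)&(h[...,0]<32)&(h[...,1]>100)).astype(np.uint8); m[:270]=0;m[320:]=0;m[:,:320]=0;m[:,370:]=0
c=max(cv2.findContours(m,0,1)[0],key=cv2.contourArea); print("washer",cv2.minEnclosingCircle((ray(t,c[:,0],.006)[:,:2]*1000).astype(np.float32)))
mm=cv2.moments(cv2.convexHull(c)); cc=(mm["m10"]/mm["m00"],mm["m01"]/mm["m00"]); print(cc,ray(t,cc,.006)*1000)
def crop(p,u,v,r): return cv2.resize(p["image"][v-r:v+r,u-r:u+r],(390,390),interpolation=cv2.INTER_CUBIC)
cv2.imwrite("pics/p13.png",np.hstack([crop(t,320,292,45),crop(s,428,305,30)]))
go([421.5,-65,120],111)
E
```

```text
clock: 48.55
eef_pos: [0.6404, -0.2613, 0.1134]
tool_rot: [-0.182, 0.983, -0.0, 0.0]
ft_force: [-1.9, 5.8, 5.8]
grip_width: 0.0207
grasp_force: 60.0
clock: 49.05
eef_pos: [0.6404, -0.2619, 0.1123]
tool_rot: [-0.182, 0.983, -0.0, -0.0]
ft_force: [0.2, 0.3, 0.5]
grip_width: 0.07
grasp_force: 0.0
clock: 49.68
eef_pos: [0.6403, -0.2615, 0.212]
tool_rot: [-0.182, 0.983, 0.0, -0.0]
ft_force: [-0.5, 0.6, -0.6]
grip_width: 0.0698
grasp_force: 0.0Traceback (most recent call last):
  File "<stdin>", line 4, in <module>
ValueError: max() iterable argument is empty
```

Run:
```python
from lib import *
t=vision.camera("top"); s=vision.camera("side"); im=cv2.imread("pics/t2.png")
h=cv2.cvtColor(im,cv2.COLOR_BGR2HSV); print(h[287,346],h[295,352])
m=((h[...,0]>15)&(h[...,0]<35)&(h[...,1]>70)).astype(np.uint8); m[:275]=0;m[315:]=0;m[:,:325]=0;m[:,368:]=0
c=max(cv2.findContours(m,0,1)[0],key=cv2.contourArea); print("washer",cv2.minEnclosingCircle((ray(t,c[:,0],.006)[:,:2]*1000).astype(np.float32)))
mm=cv2.moments(cv2.convexHull(c)); cc=(mm["m10"]/mm["m00"],mm["m01"]/mm["m00"]); print(cc,ray(t,cc,.006)*1000)
g=(h[...,2]<90).astype(np.uint8); g[:275]=0;g[310:]=0;g[:,:272]=0;g[:,308:]=0
c=max(cv2.findContours(g,0,1)[0],key=cv2.contourArea)
print("lh dark",cv2.boundingRect(c))
def crop(p,u,v,r): return cv2.resize(p[v-r:v+r,u-r:u+r],(390,390),interpolation=cv2.INTER_CUBIC)
cv2.imwrite("pics/p13.png",np.hstack([crop(im,318,292,40),crop(s["image"],428,305,30)]))
print(net(s,"washer",0),net(s,"lampholder",0))
go([421.5,-65,120],111)
```

```text
[ 31 127 162] [ 26 140 159]
washer ((423.03021240234375, -63.6763801574707), 21.83677864074707)
(345.4485094850948, 293.96815718157177) [[423.10184285 -63.80340702   6.        ]]
lh dark (281, 282, 17, 18)
[(0.51, array([284.8, 307.3]), array([423.3, -67.7])), (0.37, array([346.5, 234.6]), array([649.4,  24.4]))] [(0.68, array([252.4, 261.4]), array([423.8,  75.7])), (0.55, array([340.2, 260.7]), array([593.8, -30.1]))]
t 50.0 at [ 640.  -261.3  211.2] y-axis yaw 111.0 j6 -0.75 tilt [-0.002  0.001]
 turn about tool z: -0.000 rad
 shift (after turn): [133.5 261.4  91.8]
```

View pics/p13.png

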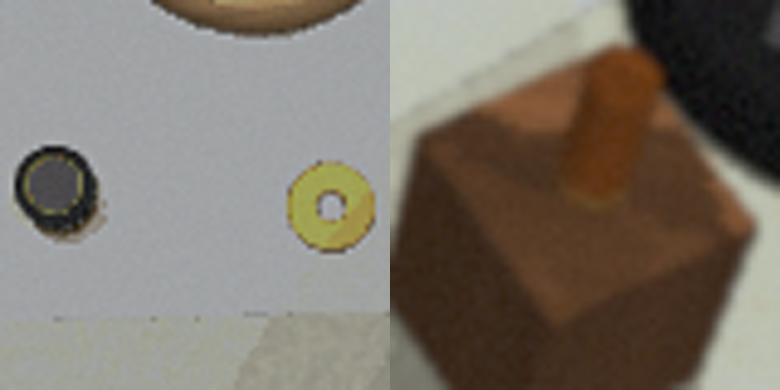

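The pin is home, its handle resting on the block. The washer is at (423,-64) mm, and the lampholder's top disc is at pixel (289.1,289.5).

```bash
python3 -m creep '[[[26.4,52.4,0],[0,0,0]],[[26.4,52.4,0],[0,0,0]],[[26.4,52.4,0],[0,0,0]],[[26.4,52.4,0],[0,0,0]],[[26.4,52.4,30],[0,0,0]],[[0,0,60],[0,0,0]],[[0,0,60],[0,0,0]],[[0,0,30],[0,0,0]],[[0,0,0],[0,0,0]],[[0,0,0],[0,0,0]]]' 70
python3 - <<'E'
from lib import *
go([423,-64,0],111)
t=vision.camera("top"); print("lh",ray(t,(289.1,289.5),.064)*1000)
E
```

```text
clock: 51.22
eef_pos: [0.4267, -0.0663, 0.0351]
tool_rot: [-0.182, 0.983, -0.0, 0.001]
ft_force: [-0.3, 0.7, 0.7]
grip_width: 0.07
grasp_force: 0.0
t 51.2 at [426.7 -66.3  35.1] y-axis yaw 111.0 j6 -0.52 tilt [ 0.002 -0.   ]
 turn about tool z: -0.000 rad
 shift (after turn): [ 2.7  3.5 35.1]
lh [[430.43483518  67.28068239  64.        ]]
```

```bash
python3 -m creep '[[[2.7,3.5,15],[0,0,0]],[[0,0,10],[0,0,0]],[[0,0,10],[0,0,0]],[[0,0,0],[0,0,0]],[[0,0,0],[0,0,0]],[[0,0,0],[0,0,0]]]'
python3 -m creep '[[[0,0,0],[0,0,0]],[[0,0,0],[0,0,0]],[[0,0,0],[0,0,0]],[[0,0,0],[0,0,0]],[[0,0,0],[0,0,0]],[[0,0,0],[0,0,0]]]' 34
python3 -m creep '[[[0,0,-30],[0,0,0]],[[0,0,-60],[0,0,0]],[[0,0,-60],[0,0,0]],[[0,0,0],[0,0,0]],[[0,0,0],[0,0,0]]]'
python3 - <<'E'
from lib import *
go([595.5,-31,150],111)
E
```

```text
clock: 52.02
eef_pos: [0.4223, -0.0639, -0.0006]
tool_rot: [-0.182, 0.983, -0.0, 0.0]
ft_force: [0.4, 0.7, 0.5]
grip_width: 0.0698
grasp_force: 0.0
clock: 52.78
eef_pos: [0.4221, -0.0638, -0.0]
tool_rot: [-0.182, 0.983, -0.0, 0.0]
ft_force: [-2.2, 0.3, 8.9]
grip_width: 0.0408
grasp_force: 59.4
clock: 53.4
eef_pos: [0.4214, -0.0637, 0.1487]
tool_rot: [-0.182, 0.983, 0.0, -0.0]
ft_force: [-0.4, -0.7, -1.0]
grip_width: 0.0401
grasp_force: 60.9
t 53.4 at [421.4 -63.7 148.7] y-axis yaw 111.0 j6 -0.52 tilt [-0. -0.]
 turn about tool z: -0.000 rad
 shift (after turn): [-174.2  -31.8   -1.4]
```

```bash
python3 -m creep '[[[-34.8,-6.4,0],[0,0,0]],[[-34.8,-6.4,0],[0,0,0]],[[-34.8,-6.4,0],[0,0,0]],[[-34.8,-6.4,0],[0,0,0]],[[-34.8,-6.4,10],[0,0,0]],[[0,0,10],[0,0,0]],[[0,0,0],[0,0,0]],[[0,0,0],[0,0,0]]]'
python3 - <<'E'
from lib import *
go([595.5,-31,110],111)
s=vision.camera("side")
cv2.imwrite("pics/p14.png",cv2.resize(s["image"][185:265,300:380],(480,480),interpolation=cv2.INTER_CUBIC))
M=cv2.projectPoints(np.array([[594,-31,135.],[594,-31,100]])/1000,np.array(s["rvec"],float),np.array(s["tvec"],float),s["K"],None)[0].reshape(-1,2); print((M-[300,185])*6)
E
```

```text
clock: 54.4
eef_pos: [0.5944, -0.0316, 0.1283]
tool_rot: [-0.182, 0.983, 0.0, -0.001]
ft_force: [0.2, 0.5, -0.2]
grip_width: 0.0407
grasp_force: 60.9
t 54.4 at [594.4 -31.6 128.3] y-axis yaw 111.0 j6 -0.42 tilt [-0.002  0.   ]
 turn about tool z: -0.001 rad
 shift (after turn): [-1.3  0.1 18.3]
[[261.72675778 230.49634871]
 [256.56983085 292.58822321]]
```

View pics/p14.png

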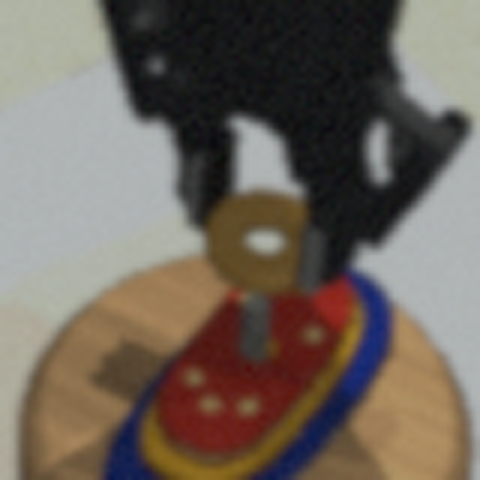

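The washer is held flat over the stack with its bore lined up with the tube to about a pixel. Counting back, that was my 15th view, one over the 14 allowed, so I'll use numbers only from here.

```bash
python3 -m creep '[[[-0.5,0,15],[0,0,0]],[[0,0,10],[0,0,0]],[[0,0,3],[0,0,0]],[[0,0,0],[0,0,0]],[[0,0,0],[0,0,0]]]'
python3 -m creep '[[[0,0,3],[0,0,0]],[[0,0,0],[0,0,0]],[[0,0,3],[0,0,0]],[[0,0,0],[0,0,0]]]'
python3 -m creep '[[[0,0,3],[0,0,0]],[[0,0,3],[0,0,0]],[[0,0,0],[0,0,0]]]'
```

```text
clock: 55.08
eef_pos: [0.5966, -0.0312, 0.1014]
tool_rot: [-0.182, 0.983, -0.0, 0.0]
ft_force: [0.8, -1.0, -0.7]
grip_width: 0.0405
grasp_force: 60.9
clock: 55.58
eef_pos: [0.5959, -0.0311, 0.0947]
tool_rot: [-0.182, 0.983, 0.0, -0.0]
ft_force: [-0.3, 0.1, -0.7]
grip_width: 0.0404
grasp_force: 60.9
clock: 55.95
eef_pos: [0.5958, -0.0311, 0.0884]
tool_rot: [-0.182, 0.983, 0.0, -0.001]
ft_force: [-0.8, 1.7, -1.0]
grip_width: 0.0406
grasp_force: 60.8
```

Threaded. Lower it to just above the top pebble (z = 69).

```bash
python3 -m creep '[[[0,0.3,5],[0,0,0]],[[0,0,5],[0,0,0]],[[0,0,3],[0,0,0]],[[0,0,2],[0,0,0]],[[0,0,0],[0,0,0]],[[0,0,0],[0,0,0]]]'
python3 -m creep '[[[0,0,1],[0,0,0]],[[0,0,0],[0,0,0]],[[0,0,0.7],[0,0,0]],[[0,0,0],[0,0,0]]]'
```

```text
clock: 56.7
eef_pos: [0.5959, -0.0309, 0.0737]
tool_rot: [-0.182, 0.983, 0.0, -0.0]
ft_force: [-2.8, 0.4, -3.2]
grip_width: 0.0405
grasp_force: 60.8
clock: 57.2
eef_pos: [0.596, -0.0308, 0.0725]
tool_rot: [-0.182, 0.983, 0.0, -0.0]
ft_force: [-4.0, 1.6, 1.0]
grip_width: 0.0406
grasp_force: 61.1
```

```bash
python3 -m creep '[[[0.8,0.2,0],[0,0,0]],[[0,0,0],[0,0,0]],[[0,0,0],[0,0,0]]]'
python3 -m creep '[[[0,0,0],[0,0,0]],[[0,0,0],[0,0,0]],[[0,0,0],[0,0,0]],[[0,0,0],[0,0,0]],[[0,0,-20],[0,0,0]],[[0,0,-50],[0,0,0]],[[0,0,-50],[0,0,0]],[[0,0,0],[0,0,0]],[[0,0,0],[0,0,0]]]' 70
python3 - <<'E'
from lib import *
t=vision.camera("top"); s=vision.camera("side")
print(net(t,"lampholder",0),net(s,"lampholder",0))
for uv in [(287,287),(289,289),(291,291),(289,293)]: print(uv,np.round(height(t,np.array(uv))*1000,1))
go([430,67.5,120],111)
E
```

```text
clock: 57.58
eef_pos: [0.5958, -0.031, 0.0724]
tool_rot: [-0.182, 0.983, -0.0, 0.0]
ft_force: [-1.6, 0.5, -0.9]
grip_width: 0.0403
grasp_force: 61.0
clock: 58.7
eef_pos: [0.5952, -0.031, 0.1921]
tool_rot: [-0.182, 0.983, -0.0, -0.0]
ft_force: [-1.3, 0.1, -0.6]
grip_width: 0.0697
grasp_force: 0.0
[(0.48, array([289.7, 293.1]), array([429.4,  69.4]))] [(0.81, array([251.7, 264.7]), array([418. ,  68.5]))]
(287, 287) [436.1  71.9  65.5]
(289, 289) [357.6  34.3 674.8]
(291, 291) [353.3  31.  688.3]
(289, 293) [352.5  34.4 673.3]
t 58.9 at [594.3 -31.  190.5] y-axis yaw 111.0 j6 -0.42 tilt [-0.003  0.   ]
 turn about tool z: -0.000 rad
 shift (after turn): [117.9 150.7  71.1]
```

```bash
python3 -m creep '[[[29.6,37.6,0],[0,0,0]],[[29.6,37.6,0],[0,0,0]],[[29.6,37.6,0],[0,0,0]],[[29.6,37.6,20],[0,0,0]],[[0,0,50],[0,0,0]],[[0,0,30],[0,0,0]],[[0,0,0],[0,0,0]],[[0,0,0],[0,0,0]],[[0,0,0],[0,0,0]]]' 70
python3 - <<'E'
from lib import *
go([429.7,67,34],111)
s=vision.camera("side");t=vision.camera("top")
# black body & sleeve in side view
im=s["image"].astype(int); 
for P in [(429.7,67,0),(429.7,67,64)]: print(cv2.projectPoints(np.array([P],float)/1000,np.array(s["rvec"],float),np.array(s["tvec"],float),s["K"],None)[0].ravel().round(1))
h=cv2.cvtColor(s["image"],cv2.COLOR_BGR2HSV)
print("spot",[(r["score"],r["position"]) for r in vision.spot_in(s,"lampholder")[:2]])
m=((h[...,0]>8)&(h[...,0]<30)&(h[...,1]>90)).astype(np.uint8); m[:225]=0;m[280:]=0;m[:,:235]=0;m[:,275:]=0
c=max(cv2.findContours(m,0,1)[0],key=cv2.contourArea); print("brass",cv2.boundingRect(c))
# washer on stack
m=((h[...,0]>18)&(h[...,0]<32)&(h[...,1]>90)).astype(np.uint8); m[:215]=0;m[250:]=0;m[:,:320]=0;m[:,370:]=0
print("washer/yellow",[cv2.boundingRect(q) for q in cv2.findContours(m,0,1)[0] if cv2.contourArea(q)>15])
for P in [(595,-31,77)]: print(cv2.projectPoints(np.array([P],float)/1000,np.array(s["rvec"],float),np.array(s["tvec"],float),s["K"],None)[0].ravel().round(1))
ht=[height(t,np.array((u,v)))*1000 for u in range(318,346,2) for v in range(204,232,2)]
ht=np.array(ht); w=ht[(ht[:,2]>73)&(ht[:,2]<84)]; print("washer level pts",len(w),w.mean(0).round(1),w.min(0).round(1),w.max(0).round(1))
E
```

```text
clock: 60.02
eef_pos: [0.4323, 0.0671, 0.0937]
tool_rot: [-0.182, 0.983, -0.0, 0.001]
ft_force: [0.2, -0.2, 0.4]
grip_width: 0.0697
grasp_force: 0.0
t 60.0 at [432.3  67.1  93.7] y-axis yaw 111.0 j6 -0.21 tilt [0.003 0.   ]
 turn about tool z: -0.001 rad
 shift (after turn): [ 2.6  0.9 59.7]
[256.5 262.9]
[254.5 245.9]
spot [(0.84, [253.8, 254.6])]
brass (248, 258, 15, 11)
washer/yellow [(334, 234, 19, 16)]
[342.6 240.1]
washer level pts 67 [595.6 -32.9  77.1] [565.1 -58.4  73.1] [627.7  -3.5  83.4]
```

```bash
python3 -m creep '[[[2.3,0.5,20],[0,0,0]],[[0,0,25],[0,0,0]],[[0,0,12],[0,0,0]],[[0,0,0],[0,0,0]],[[0,0,0],[0,0,0]],[[0,0,0],[0,0,0]]]'
python3 -m creep '[[[0,0,0],[0,0,0]],[[0,0,0],[0,0,0]],[[0,0,0],[0,0,0]],[[0,0,0],[0,0,0]],[[0,0,0],[0,0,0]],[[0,0,0],[0,0,0]],[[0,0,0],[0,0,0]]]' 28
python3 -m creep '[[[0,0,-30],[0,0,0]],[[0,0,-60],[0,0,0]],[[0,0,-50],[0,0,0]],[[0,0,0],[0,0,0]],[[0,0,0],[0,0,0]]]'
python3 - <<'E'
from lib import *
go([595.5,-31,176],111)
E
```

```text
clock: 60.92
eef_pos: [0.4294, 0.0668, 0.0362]
tool_rot: [-0.182, 0.983, -0.0, 0.001]
ft_force: [0.3, -0.9, -0.3]
grip_width: 0.0699
grasp_force: 0.0
clock: 61.8
eef_pos: [0.429, 0.0669, 0.0359]
tool_rot: [-0.182, 0.983, 0.0, 0.001]
ft_force: [-1.5, 0.9, 6.3]
grip_width: 0.0364
grasp_force: 59.2
clock: 62.42
eef_pos: [0.4279, 0.0665, 0.1745]
tool_rot: [-0.182, 0.983, -0.0, -0.001]
ft_force: [-0.6, -0.6, -2.6]
grip_width: 0.0364
grasp_force: 60.1
t 62.4 at [427.9  66.5 174.5] y-axis yaw 111.0 j6 -0.21 tilt [-0.001 -0.   ]
 turn about tool z: -0.000 rad
 shift (after turn): [-121.5 -151.1   -1.7]
```

```bash
python3 -m creep '[[[-30.4,-37.8,0],[0,0,0]],[[-30.4,-37.8,0],[0,0,0]],[[-30.4,-37.8,0],[0,0,0]],[[-30.4,-37.8,10],[0,0,0]],[[0,0,15],[0,0,0]],[[0,0,0],[0,0,0]],[[0,0,0],[0,0,0]],[[0,0,0],[0,0,0]]]'
python3 - <<'E'
from lib import *
go([595.5,-31,138],111)
s=vision.camera("side"); h=cv2.cvtColor(s["image"],cv2.COLOR_BGR2HSV)
m=((h[...,0]>10)&(h[...,0]<32)&(h[...,1]>90)).astype(np.uint8); m[:195]=0;m[243:]=0;m[:,:318]=0;m[:,370:]=0
print([cv2.boundingRect(q) for q in cv2.findContours(m,0,1)[0] if cv2.contourArea(q)>10])
z=bot.get_obs()["eef_pos"][2]*1000-36
for P in [(594.8,-31,z),(594.8,-31,z+34),(595,-31,100)]: print(P,cv2.projectPoints(np.array([P],float)/1000,np.array(s["rvec"],float),np.array(s["tvec"],float),s["K"],None)[0].ravel().round(1))
for v in range(205,240,3): 
    r=np.where(m[v])[0]; print(v,(r.min(),r.max(),len(r)) if len(r) else None,end=" ")
E
```

```text
clock: 63.42
eef_pos: [0.596, -0.0303, 0.1513]
tool_rot: [-0.183, 0.983, -0.0, 0.001]
ft_force: [0.9, -0.7, -0.7]
grip_width: 0.0365
grasp_force: 60.3
t 63.4 at [596.  -30.3 151.3] y-axis yaw 111.0 j6 -0.42 tilt [ 0.001 -0.   ]
 turn about tool z: 0.001 rad
 shift (after turn): [ 0.7 -0.5 13.3]
[(356, 235, 4, 8), (318, 222, 36, 21)]
(594.8, -31, np.float64(115.44402427856855)) [343.4 229.1]
(594.8, -31, np.float64(149.44402427856855)) [344.3 218.8]
(595, -31, 100) [343.1 233.6]
205 None 208 (np.int64(338), np.int64(338), 1) 211 (np.int64(340), np.int64(340), 1) 214 (np.int64(342), np.int64(347), 6) 217 None 220 None 223 (np.int64(337), np.int64(340), 4) 226 (np.int64(337), np.int64(350), 14) 229 (np.int64(328), np.int64(351), 24) 232 (np.int64(321), np.int64(353), 33) 235 (np.int64(318), np.int64(359), 29) 238 (np.int64(318), np.int64(367), 33)
```

```bash
python3 -m creep '[[[0.6,-0.4,8],[0,0,0]],[[0,0,5],[0,0,0]],[[0,0,3],[0,0,0]],[[0,0,0],[0,0,0]],[[0,0,0],[0,0,0]]]'
python3 -m creep '[[[0,0,3],[0,0,0]],[[0,0,0],[0,0,0]],[[0,0,3],[0,0,0]],[[0,0,0],[0,0,0]]]'
python3 -m creep '[[[0,0,3],[0,0,0]],[[0,0,3],[0,0,0]],[[0,0,0],[0,0,0]]]'
```

```text
clock: 64.1
eef_pos: [0.596, -0.0316, 0.1344]
tool_rot: [-0.182, 0.983, -0.0, 0.0]
ft_force: [0.3, 0.8, -0.5]
grip_width: 0.0364
grasp_force: 60.3
clock: 64.6
eef_pos: [0.5957, -0.0316, 0.128]
tool_rot: [-0.182, 0.983, 0.0, -0.0]
ft_force: [0.5, -0.3, -0.8]
grip_width: 0.0363
grasp_force: 60.3
clock: 64.97
eef_pos: [0.5957, -0.0315, 0.1219]
tool_rot: [-0.182, 0.983, 0.0, -0.0]
ft_force: [0.0, -0.1, -1.1]
grip_width: 0.0362
grasp_force: 60.3
```

Threaded (underside at about 86). The washer top is at 77, so contact comes at TCP about 113.

```bash
python3 -m creep '[[[0,0,3],[0,0,0]],[[0,0,2],[0,0,0]],[[0,0,1.5],[0,0,0]],[[0,0,0],[0,0,0]],[[0,0,0],[0,0,0]]]'
python3 -m creep '[[[0,0,1],[0,0,0]],[[0,0,0],[0,0,0]],[[0,0,0.7],[0,0,0]],[[0,0,0],[0,0,0]]]'
```

```text
clock: 65.6
eef_pos: [0.5957, -0.0315, 0.1157]
tool_rot: [-0.182, 0.983, 0.0, -0.0]
ft_force: [-0.8, -0.5, -2.2]
grip_width: 0.0365
grasp_force: 60.3
clock: 66.1
eef_pos: [0.5958, -0.0315, 0.1141]
tool_rot: [-0.182, 0.983, 0.0, -0.0]
ft_force: [-0.7, 0.3, -0.5]
grip_width: 0.0366
grasp_force: 60.3
```

```bash
python3 -m creep '[[[0,0,0],[0,0,0]],[[0,0,0],[0,0,0]],[[0,0,0],[0,0,0]],[[0,0,0],[0,0,0]],[[0,0,-20],[0,0,0]],[[0,0,-50],[0,0,0]],[[0,0,-30],[0,0,0]],[[0,0,0],[0,0,0]]]' 70
python3 -m creep '[[[50,30,0],[0,0,0]],[[50,30,0],[0,0,0]],[[30,58,0],[0,0,0]],[[30,53,0],[0,0,0]],[[0,58,0],[0,0,0]],[[0,58,0],[0,0,0]],[[0,0,0],[0,0,0]],[[0,0,0],[0,0,0]]]'
python3 - <<'E'
from lib import *
t=vision.camera("top");s=vision.camera("side")
H=np.array([height(t,np.array((u,v)))*1000 for u in range(295,370) for v in range(185,262)])
for lo,hi,n in((137,146,"lh top 141"),(73,81,"washer 77"),(66,71.5,"red 69"),(53,59,"yel 56"),(40,46,"blue 43")):
    w=H[(H[:,2]>lo)&(H[:,2]<hi)]; print(n,len(w),w.mean(0).round(1) if len(w) else "")
for c,z in(("red",.069),("yellow",.056),("blue",.043)): 
    try: print(c,pebble(t,c,(330,220),40,z))
    except Exception as e: print(c,e)
for q,z in(("pebble_red_hole",.0625),("foot_hole",.03)): print(q,net(t,q,z,1),net(s,q,z,1))
# locating hole: dark/other-coloured spot inside red
def px(P): return cv2.projectPoints(np.array([P],float)/1000,np.array(t["rvec"],float),np.array(t["tvec"],float),t["K"],None)[0].ravel()
print("pred hole px",px((628.6,-18,69)),"pin cap",height(t,np.array((433,186)))*1000)
print("jars/bottle",net(t,"jar_red",.055,1),net(t,"jar_violet",.055,1),net(t,"bottle",.2,1))
print(np.abs(t["image"].astype(int)-cv2.imread("pics/top0.png"))[140:170,250:360].mean(),np.abs(t["image"].astype(int)-cv2.imread("pics/top0.png"))[165:220,110:165].mean())
h=cv2.cvtColor(t["image"],cv2.COLOR_BGR2HSV)[197:211,318:334]; print(h[...,0]); go([0,0,0])
E
```

```text
clock: 67.1
eef_pos: [0.5978, -0.0317, 0.2175]
tool_rot: [-0.182, 0.983, -0.001, 0.003]
ft_force: [-0.7, 0.5, -0.3]
grip_width: 0.07
grasp_force: 0.0
clock: 68.1
eef_pos: [0.3453, 0.177, 0.2133]
tool_rot: [-0.183, 0.983, -0.001, -0.001]
ft_force: [0.0, -0.3, 0.0]
grip_width: 0.07
grasp_force: 0.0
lh top 141 207 [596.3 -31.1 141.8]
washer 77 104 [587.3 -33.6  75.9]
red 69 224 [585. -32.  69.]
yel 56 107 [582.8 -26.9  55.8]
blue 43 374 [589.3 -31.4  43.1]
red (array([596.52636719, -31.75720978]), (97.32766723632812, 46.2382698059082), 24.508712768554688)
yellow (array([553.35540771, -39.51918793]), (41.59102249145508, 12.483953475952148), 74.95860290527344)
blue (array([595.29248047, -31.48204803]), (145.4528350830078, 66.32791900634766), 20.834461212158203)
pebble_red_hole [(0.63, array([325.9, 203.5]), array([632.2, -22.6]))] [(0.71, array([351.9, 230.2]), array([635.6, -10.3]))]
foot_hole [(0.93, array([395.5, 118.8]), array([ 853.4, -201.7]))] [(0.88, array([474.4, 253.8]), array([ 845.6, -193.2]))]
pred hole px [323.98197966 204.31818126] pin cap [ 641.43492154 -260.36544875  155.
[... 570 characters left out ...]
  4  17  23  21  22  10   0   2  95 104  80 177 115]
 [  2   3   3   7  30 113 117  23 179  98  49  83   5  24  90  25]
 [  3   3   3   6 119 114 120 120 113  36  29  26  16  19  33  33]
 [  3   3   3   3   2  17 100 105  30 108 113 120 128 135 160  31]
 [  2   3   3   3   3 179 100  30  29 126 140 150 165 150  30 120]
 [  3   3   3   3   3  92  48  31 120 120 150 150 150 120 135 143]
 [  3   3   3   3   2  98  40  27 120  90 165 162 128   0 150 150]
 [  3   3   3   3   3  90  30  25 110 120 120  15  90  30 130 170]
 [  2   3   3   2   3  83  30  31 145  60 140   0 135  90 150   0]]
t 68.5 at [346.1 176.7 214.1] y-axis yaw 110.9 j6 0.11 tilt [-0. -0.]
 shift (after turn): [386.4 -41.7 214.1]
```

```bash
python3 -c "
from workcell import workorder
print(workorder.job_done())"
```

```text
the job is handed in; nothing more can be done
None
```

I handed the job in at about 68 s: blue, yellow and red pebbles stacked in order and in line, washer and lampholder on top, the pin back home in its block, jars and bottle untouched; no verdict came back, and I viewed 15 pictures, one over the limit of 14.

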